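# Put the hand stamp away and close its case

## Robot

A 7-joint arm with a two-finger parallel gripper is mounted at the origin on the work surface. World frame = base frame: x ahead of the robot, y to its left, z up, the work surface at z = 0. Lengths are in m, angles in rad, forces in N, time in s.
With the tool pointing down it reaches from about 0.425 to 0.925 m from the base axis. Payload 6.8 kg.
Tool frame: the origin (TCP) lies between the finger pads; the fingertips stand r.tip_extent ahead of it and the grasp point (between the pads) lies 5 mm behind it (r.tip_extent is the distance from the TCP to the fingertips, in m); y points along the fingers, x is the direction in which the jaws open and shut, and the axes are right-handed (so a half turn about y gives the same grasp; the last joint's range is limited). The gripper opens to 85 mm and grips with 20 to 120 N. Pads are 22 mm wide; open, the fingers measure 114 mm over their backs; the gripper's body (76 mm by 85 mm) begins 54 mm behind the grasp point. The pads swing forward as they close: fully open they stand 13 mm farther back than shut.
Start: joints at [-1.232, 0.477, 0.022, 1.555, -0.011, 1.109, -0.083], TCP at [0.292, 0.609, 0.245] pointing down, gripper open.
Joint ranges: [-2.96, 2.96], [-0.34, 2.1], [-1.41, 1.46], [0.24, 2.44], [-1.37, 4.51], [0.17, 1.92], [-2.96, 2.96]. Speed limits (rad/s): [2.39, 2.39, 3.14, 3.14, 3.14, 3.14, 3.14].

## Interface

Orientations are given as a rotation vector (axis times angle).
In Python, from bench import r gives the robot as it stands.
- The arm moves only by the tool send_rows, never from a script. Its argument "plan" is a list of rows, each a list of 5 numbers: the shift along the tool's x, y, z in cm, then the turn about the tool's y in degrees, then the opening, from 0 (shut) to 1 (fully open). In form: [[dx, dy, dz, spin, grip], ...]. A call has 1 to 12 rows; each row shifts and turns the commanded pose from where the row before left it, along the tool's axes as they then stand; what a row does not reach is not made up. A row lasts 1/8 s, in which the tool goes at most 62.5 mm and 10.7 degrees, less where a joint would pass 70% of its speed; a pose out of reach is approached as far as the arm can. A call is refused whole if a number of a shift passes 6.25 or a number of a turn 10.7, either way. A call with a gripper value outside its range is refused whole. The fingers move at their own pace and stop on an object; "force" is the grip in N (left out, the last holds). Time passes only in rows, so rows that do not move let the fingers close. It gives the time, the measured TCP pose, the force and the opening at its end, in the units of the state.
- r.get_obs(): the state, without advancing time (a new reading comes with each control period).
- r.grab_frame(name): name is "scene" or "side" or "wrist"; returns a dict with "image" (480x640x3 uint8, red, green, blue), "camera_matrix" (3x3 intrinsics, pixels), "cam_to_world" (4x4, takes a point from camera to world coordinates). Camera axes: x right, y down, z forward; pixel columns grow to the right and rows downward; lengths in m; the calibration is good to about 2 mm. A picture is of the moment at which its call begins. There is no depth.
- r.hand_in(): hands the job in, once; it reports no verdict.
Trained networks look in the newest picture that a camera, given by its name, has taken for a name from the list of things; names that differ only in an ending like _2 or _b are one class to them, and where a whole thing is asked for, a point or a joint stands for the part that bears it (a point fixed in the world has none). Each returns a list of dicts, best first, with "p" (0 to 1); they miss things now and then, are a little off and sometimes report something else, mostly with a low value. They report only what shows in the picture. A call takes as long as a camera call.
- r.recognise(camera, target): "rect" ([left, top, right, bottom] in pixels, round what is visible of it).
The state is a dict: "clock": time; "joints": joint angles; "qvel": joint speeds; "tau": joint torques, N m; "tcp_pos": TCP position; "orientation": TCP orientation; "contact_force": force on the tool from outside, world axes, zero at the start; "moment": the same for the moment, N m; "grip_width": finger opening in m.
Only numpy, scipy, OpenCV 4.12 (cv2) and the standard library are available. Lean on these libraries where they do the work, as an engineer would, in place of code of your own. Each camera call takes 0.05 s, during which the arm holds its last target.

## Task

Put the hand stamp (the one with the rectangular foot) upright and fully down into its empty rectangular cell at the back of the wooden case and let go, then shut the lid fully. Last, turn the wooden button on the case's front so that its tongue points straight back over the lid, between the two brass studs; do not turn it over before the lid is down. Leave everything else on the bench where it is.

Things in the scene. Friction and masses are not known exactly. Their poses are not given: they have to be found in the camera images.
- stamp: Hand stamp standing upright: wooden foot 40 mm (x) by 26 mm (y), 17 mm high with a thin rubber sole; on its middle a round wooden handle 22 mm in diameter, top 66 mm above the underside. About 70 g. Origin: centre of the underside, z up along the handle. The same when turned by half a turn.
- case: Wooden case fixed to the bench, 180 mm deep (x), 240 wide (y), 85 high, walls 7 mm. Origin: centre of underside; x points from its front (robot side) to its back, y left. Front bay: fixed rods up to 25 mm high; then a rib 30 mm high at x=+4; rear bay: cell and tin at x=+45, y=+-55 (sides vary). A block on the front's middle, 40 mm deep, 50 wide, top at 94 mm, carries the turn button.
- cell_floor (a point): Middle of the floor of the stamp's small open rectangular cell in the rear bay, 11 mm above the case's underside; inside 47 mm (x, along the case's x) by 33 mm (y); its 4 mm walls rise 12 mm above the floor. The open lid leans over it: reach in from the front with the tool tilted about 30 to 40 degrees, fingers pointing down and towards the back.
- lid (a joint): Lid angle: 0 shut, 1.15 rad fully open, starts at 1.0 to 1.12. Wooden frame with clear pane, 180 mm from hinge to free edge, 240 wide, 9 thick, 0.3 kg, hinged along the case's rear top edge; opening raises its front edge. Stiff hinge: it stays where it is left; a push of 2 to 5 N near the free edge moves it.
- lid_hinge (a point): Middle of the lid's hinge line (parallel to the case's y), at the lid's underside: 90 mm behind the case's centre, 85 mm up. Axes turn with the lid: x from free edge to hinge, z the normal of its outer face.
- lid_edge (a point): Middle of the lid's free edge, on the outer face (180 mm from the hinge, 9 mm above the underside). Moves with the lid, same axes as lid_hinge.
- latch (a joint): Angle of the wooden turn button, counter-clockwise from above: 0 = its long end (tongue) points straight to the case's back, over the lid and between its two brass studs (locked); 1.57 rad = tongue to the left along the front (open; starts at 1.15 to 1.6). No stop at 0: it can turn on to -0.9. Stiff: it stays where it is left.
- latch_pivot (a point): Axis of the turn button, on its top face: 110 mm in front of the case's centre, 118 mm above the case's underside. The button is a bar 14 mm wide, 20 mm high (its underside 98 mm up), reaching 22 mm behind the pivot and 50 mm in front of it (tongue). Its x points along the tongue.
- latch_tip (a point): Tip of the turn button's tongue, on its top face, 50 mm from the pivot.
- seal: Brass wax seal with the SAME wooden handle as the stamp but a round foot 34 mm across; 66 mm high. Bystander. Origin: centre of its underside.
- tape: Tape measure, yellow and black, 36 x 66 x 62 mm high. Bystander. Origin: centre of its underside.
- glue: White glue bottle with a red cap, 48 mm diameter, 130 mm high. Bystander. Origin: centre of its underside.
- spray: Spray can, 60 mm diameter, 170 mm high. Bystander. Origin: centre of its underside.
- paintjar: Small amber jar with black cap, 60 mm diameter, 60 mm high. Bystander. Origin: centre of its underside.
- pencil: Flat carpenter's pencil, 160 x 14 x 8 mm. Bystander. Origin: centre of its underside.
- offcut: Plywood offcut, 50 x 100 x 30 mm. Bystander. Origin: centre of its underside.
- tin: Flat round steel tin fixed in the rear bay beside the cell, 54 mm across, top 23 mm above the case's underside. Origin: centre of its underside.

How it is judged:
By the outcome, as a careful person would: the job done as asked, in the order asked, and still so for the second after the job is handed in, with the robot touching nothing.
It also fails if it takes over 67 s, if anything falls off the work surface, if the arm or the gripper's body presses on something with over 40 N, if the wrist force passes 120 N, or if a joint passes its speed limit or range.

## Working session

There is one attempt and no reset: what is moved stays moved. The work goes in short steps, Python scripts to look and compute and a tool call to move; the robot and the scene stay as the last step left them, time stands still between calls to the robot, and variables do not carry over. Pictures are saved under pics/ and viewed, and the job is handed in when it is done.

Besides the shell and the picture viewer there is one more tool, called after "Call:" by a JSON object that holds its "api" and its "payload", one argument or row to a line. send_rows: Moves the arm, as the interface text tells. Its arguments: {"type":"object","properties":{"plan":{"type":"array","items":{"type":"array","items":{"type":"number"}}},"force":{"type":"number"}},"required":["plan"]}

```bash
ls -la; mkdir -p pics; python3 - <<'E'
from bench import r
import cv2,numpy as np
o=r.get_obs();print(o); print(r.tip_extent)
for n in ["scene","side","wrist"]:
    f=r.grab_frame(n); cv2.imwrite(f"pics/{n}0.png",f["image"][:,:,::-1]); print(n,np.round(f["camera_matrix"],1).tolist(),np.round(f["cam_to_world"],3).tolist())
    for t in ["stamp","seal","case","lid","latch","cell_floor","lid_edge","latch_tip","tin","tape","glue","spray","paintjar","pencil","offcut"]:
        print(t,[(np.round(d["rect"]).tolist(),round(d["p"],2)) for d in r.recognise(n,t)][:3])
E
```

```text
total 12
drwxr-xr-x  3 agent agent 4096 Dec  6 14:04 .
drwxr-xr-x 23 root  root  4096 Dec  6 14:04 ..
drwxr-xr-x  2 agent agent 4096 Dec  6 14:04 pics
{'clock': 0.0, 'joints': array([-1.23213717,  0.47780796,  0.02235774,  1.55650815, -0.01151422,
        1.10925158, -0.08311363]), 'qvel': array([ 2.71525013e-04, -4.92286277e-04,  2.02476525e-03,  7.76980649e-05,
       -7.08496878e-04,  1.03876210e-03,  9.12081945e-04]), 'tau': array([ 2.57323936e-04, -5.96458304e+01,  1.60836093e+00, -2.81197125e+01,
        1.24795493e-02,  9.52612900e-03, -9.28380956e-06]), 'tcp_pos': array([0.29139867, 0.60821578, 0.24429681]), 'orientation': array([-1.38916443, -0.87304729,  0.87548742]), 'contact_force': array([-0.56469325, -0.01284719,  0.06683471]), 'moment': array([-0.03885434, -0.01460025,  0.01203936]), 'grip_width': 0.08562131146997706}
0.014
scene [[580.3, 0.0, 323.6], [0.0, 580.3, 250.0], [0.0, 0.0, 1.0]] [[-0.691, 0.526, -0.496, 1.235], [0.723, 0.495, -0.482, 0.731], [-0.008, -0.692, -0.722, 1.103], [0.0, 0.0, 0.0, 1.0]]
stamp [([229.0, 176.0, 245.0, 201.0], 0.71)]
seal [([246.0, 207.
[... 1492 characters left out ...]
, ([424.0, 270.0, 452.0, 294.0], 0.59)]
glue [([216.0, 181.0, 235.0, 218.0], 0.6)]
spray [([256.0, 156.0, 277.0, 207.0], 0.82), ([218.0, 182.0, 230.0, 219.0], 0.47)]
paintjar [([413.0, 248.0, 437.0, 272.0], 0.97)]
pencil [([151.0, 237.0, 202.0, 246.0], 0.55)]
offcut [([464.0, 308.0, 509.0, 336.0], 0.96)]
wrist [[379.0, 0.0, 311.0], [0.0, 379.0, 243.3], [0.0, 0.0, 1.0]] [[0.431, 0.855, 0.289, 0.217], [0.902, -0.409, -0.138, 0.645], [0.0, 0.32, -0.947, 0.373], [0.0, 0.0, 0.0, 1.0]]
stamp []
seal []
case []
lid []
latch []
cell_floor []
lid_edge []
latch_tip []
tin []
tape []
glue [([223.0, 376.0, 280.0, 456.0], 0.62)]
spray []
paintjar []
pencil [([145.0, 188.0, 178.0, 332.0], 0.97)]
offcut []
```

View pics/scene0.png

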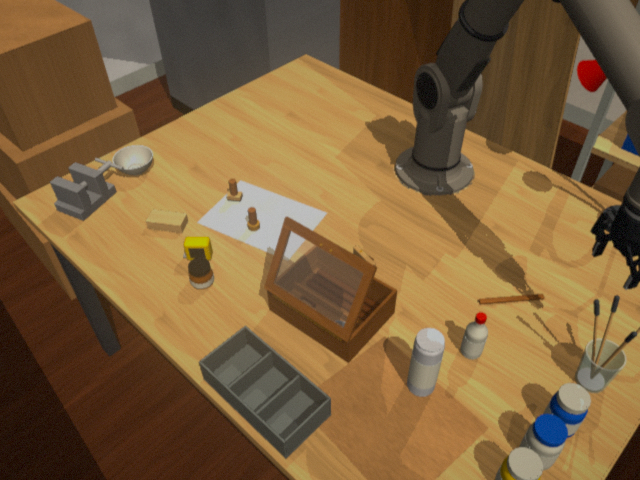

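View pics/side0.png

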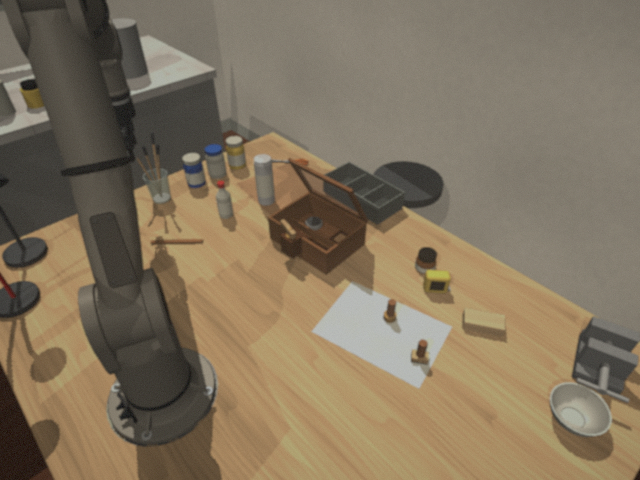

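View pics/wrist0.png

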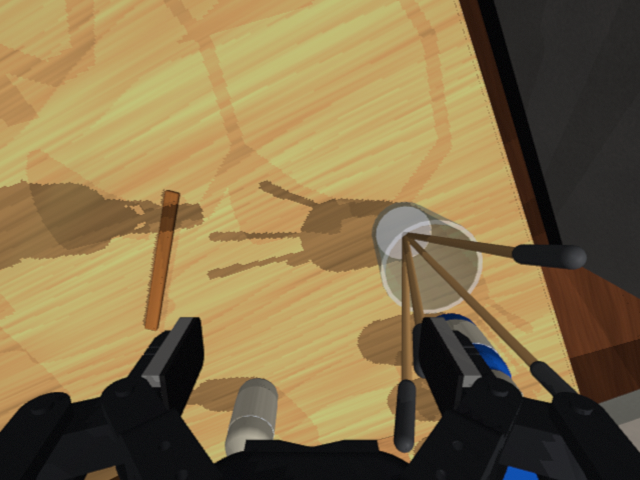

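```bash
python3 - <<'E'
from bench import r
import numpy as np
from scipy.spatial.transform import Rotation as R
o=r.get_obs(); M=R.from_rotvec(o['orientation']).as_matrix(); print(M.round(3)); print([a for a in dir(r) if not a.startswith('__')])
f=r.grab_frame("wrist"); T=f["cam_to_world"]; print((M.T@T[:3,:3]).round(3),(M.T@(T[:3,3]-o['tcp_pos'])).round(4))
E
python3 - <<'E'
import cv2
a=cv2.imread('pics/scene0.png');b=cv2.imread('pics/side0.png')
cv2.imwrite('pics/s1.png',cv2.resize(a[200:380,240:420],(800,600),interpolation=cv2.INTER_CUBIC)[:, :])
cv2.imwrite('pics/b1.png',cv2.resize(b[145:285,250:400],None,fx=4,fy=4,interpolation=cv2.INTER_CUBIC))
cv2.imwrite('pics/b2.png',cv2.resize(b[280:380,310:460],None,fx=5,fy=5,interpolation=cv2.INTER_CUBIC))
E
```

```text
[[ 0.432 -0.    -0.902]
 [ 0.902  0.     0.432]
 [ 0.    -1.     0.   ]]
['Unreachable', 'get_obs', 'grab_frame', 'hand_in', 'recognise', 'tip_extent']
[[ 1.     0.001  0.001]
 [-0.    -0.32   0.947]
 [ 0.001 -0.947 -0.32 ]] [ 0.0007 -0.128   0.083 ]
```

View pics/s1.png

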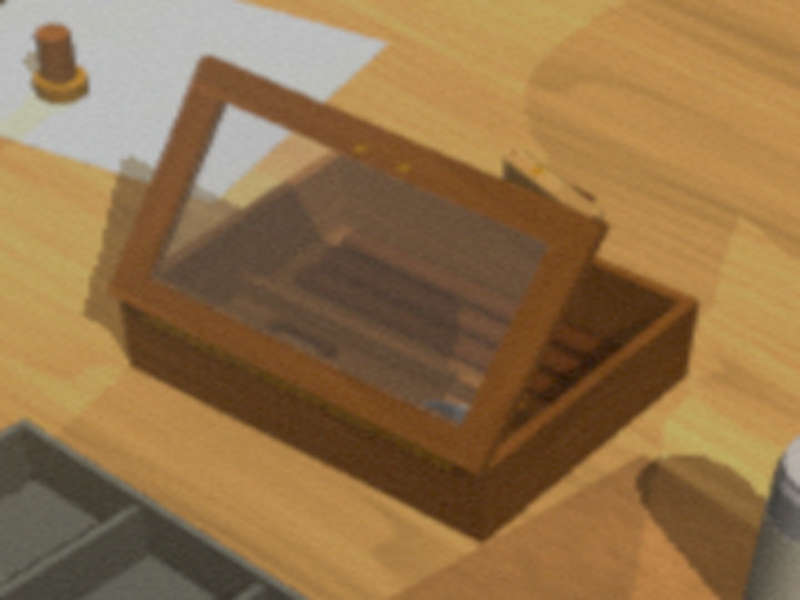

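View pics/b1.png

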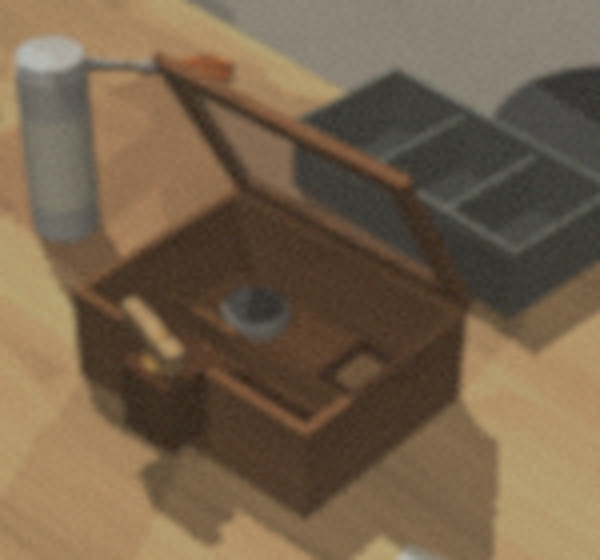

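View pics/b2.png

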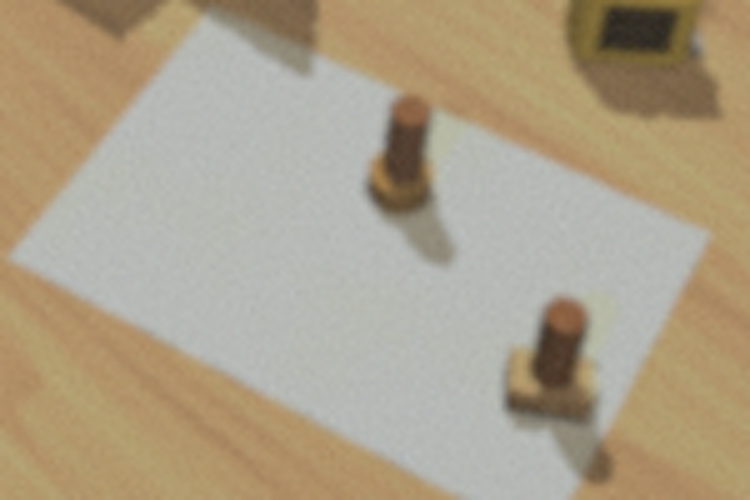

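```bash
cat > h.py <<'E'
from bench import r
import cv2,numpy as np,json
from scipy.optimize import least_squares
from scipy.spatial.transform import Rotation as R
def proj(f,P):
    K=np.array(f["camera_matrix"]);T=np.array(f["cam_to_world"]);P=np.atleast_2d(P)
    c=(P-T[:3,3])@T[:3,:3]; return (c@K.T)[:,:2]/c[:,2:]
def onplane(f,uv,z):
    K=np.array(f["camera_matrix"]);T=np.array(f["cam_to_world"])
    d=T[:3,:3]@np.linalg.solve(K,np.array([uv[0],uv[1],1.]));p=T[:3,3]
    return p+d*(z-p[2])/d[2]
def c2w(p,P):  # case pose x,y,yaw
    c,s=np.cos(p[2]),np.sin(p[2]);P=np.atleast_2d(P)
    return np.c_[p[0]+c*P[:,0]-s*P[:,1],p[1]+s*P[:,0]+c*P[:,1],P[:,2]]
def lidpt(a,d,y,h): # d from hinge toward free edge, h above underside
    return [0.09-d*np.cos(a)+h*np.sin(a)*1.0, y, 0.085+d*np.sin(a)+h*np.cos(a)]
def tool():
    o=r.get_obs();return o,R.from_rotvec(o['orientation']).as_matrix()
E
cat > fit.py <<'E'
from h import *
fs=r.grab_frame("scene");fb=r.grab_frame("side")
B=np.array
S=[((349.1,361.4),(.09,.12,0)),((395.3,312.5),(-.09,.12,0)),((396.4,290),(-.09,.12,.085)),((269.7,309.5),(.09,-.12,0))]
D=[((326.25,273.75),(-.09,-.12,0)),((328,252.5),(-.09,-.12,.085)),((365,243.75),(.09,-.12,0)),((366,221),(.09,-.12,.085)),((270,217.5),(-.09,.12,.085))]
def res(v):
    p=v[:3];e=[]
    for uv,P in S: e.append(proj(fs,c2w(p,P))[0]-uv)
    for uv,P in D: e.append(proj(fb,c2w(p,P))[0]-uv)
    a=v[3]
    e.append(proj(fs,c2w(p,lidpt(a,.18,-.12,.009)))[0]-(286.8,217.4))
    e.append(proj(fs,c2w(p,lidpt(a,.18,.12,.009)))[0]-(376.8,268.4))
    e.append(proj(fb,c2w(p,lidpt(a,.18,.12,.009)))[0]-(289.5,158.75))
    e.append(proj(fb,c2w(p,lidpt(a,.18,-.12,.0045)))[0]-(352.5,191.25))
    return np.concatenate(e)
s=least_squares(res,[.7,0,0,1.05],loss='soft_l1',f_scale=1.5)
print(s.x.round(4),s.fun.reshape(-1,2).round(1).tolist())
# stamp / seal on bench from rect centres
for n,uv in (("stamp side top",(310+565/5,280+315/5)),("seal side top",(310+410/5,280+105/5))):
    print(n,onplane(fb,uv,.066).round(3))
E
python3 fit.py
python3 - <<'E'
import cv2
a=cv2.imread('pics/scene0.png')
cv2.imwrite('pics/s2.png',cv2.resize(a[165:245,190:290],None,fx=7,fy=7,interpolation=cv2.INTER_CUBIC))
E
```

```text
[0.6101 0.1469 0.0868 1.046 ] [[-0.3, 1.6], [-1.0, -0.2], [0.9, -0.6], [-0.8, 0.2], [0.6, 0.1], [-0.9, -0.1], [0.2, -0.7], [1.1, 0.9], [-2.0, -1.4], [-0.9, -1.1], [-0.1, -1.2], [-1.2, -1.1], [-1.4, -0.4]]
stamp side top [ 0.496 -0.341  0.066]
seal side top [ 0.541 -0.209  0.066]
```

View pics/s2.png

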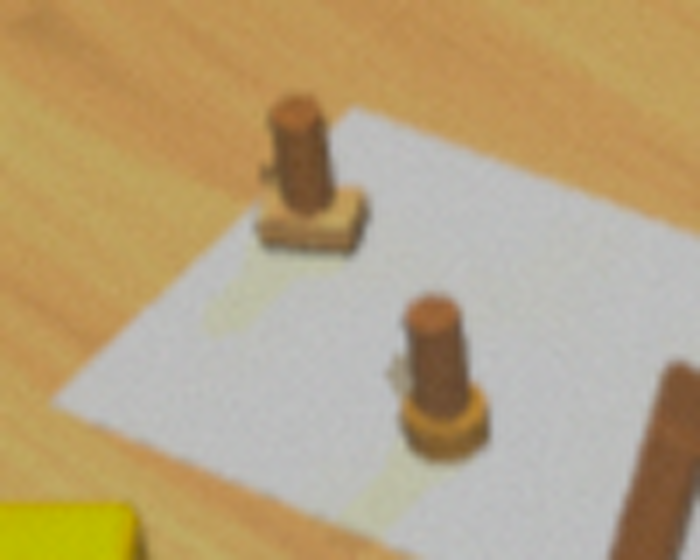

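Call:
{"api": "send_rows", "payload": {
  "plan": [
    [0, -5, 0, -10.2, 1],
    [0, -5, 0, -10.2, 1],
    [0, 0, 0, -10.2, 1],
    [-5.4, 0, -3, 0, 1],
    [-5.4, 0, -3, 0, 1],
    [-5.4, 0, -3, 0, 1],
    [-5.4, 0, -3, 0, 1],
    [-5.4, 0, -3, 0, 1],
    [-5.4, 0, -3, 0, 1]
  ]
}}

```text
clock: 3.68
tcp_pos: [0.5001, 0.2999, 0.3456]
orientation: [-1.167, -1.274, 1.273]
contact_force: [0.9, 0.9, -0.3]
grip_width: 0.085
```

Call:
{"api": "send_rows", "payload": {
  "plan": [
    [-5.8, 0, 0.9, 0, 1],
    [-5.8, 0, 0.9, 0, 1],
    [-5.8, 0, 0.9, 0, 1],
    [-5.8, 0, 0.9, 0, 1],
    [-5.8, 0, 0.9, 0, 1],
    [-5.8, 0, 0.9, 0, 1],
    [-5.8, 1, 0.9, 0, 1],
    [-5.8, 2, 0.9, 0, 1],
    [-5.8, 3, 0.9, 0, 1],
    [-5.8, 3, 0.9, 0, 1],
    [-5.8, 2, 0.9, 0, 1]
  ]
}}

```text
clock: 5.05
tcp_pos: [0.4564, -0.3376, 0.2374]
orientation: [-1.166, -1.274, 1.274]
contact_force: [1.9, 0.1, -0.0]
grip_width: 0.0855
```

```bash
python3 - <<'E'
from h import *
f=r.grab_frame("wrist");cv2.imwrite("pics/w1.png",f["image"][:,:,::-1])
import pickle;pickle.dump(f,open('w1.pkl','wb'))
print([(np.round(d["rect"]).tolist(),round(d["p"],2)) for d in r.recognise("wrist","stamp")])
o,M=tool();print(M.round(3),o['joints'].round(3))
E
```

```text
[([277.0, 225.0, 329.0, 280.0], 0.66)]
[[-0.078 -0.004 -0.997]
 [ 0.997 -0.003 -0.078]
 [-0.003 -1.     0.004]] [ 0.117  0.338  0.528  1.852 -0.194  1.005  2.374]
```

View pics/w1.png

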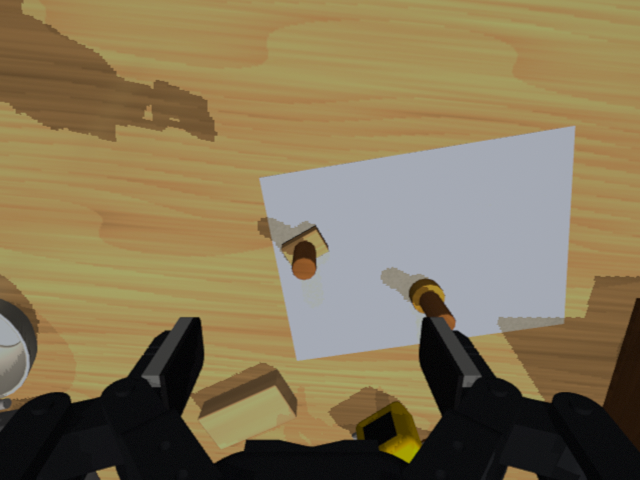

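```bash
python3 - <<'E'
import cv2
a=cv2.imread('pics/w1.png')
cv2.imwrite('pics/w1z.png',cv2.resize(a[210:300,250:350],None,fx=7,fy=7,interpolation=cv2.INTER_CUBIC))
E
```

```text
(no output)
```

View pics/w1z.png

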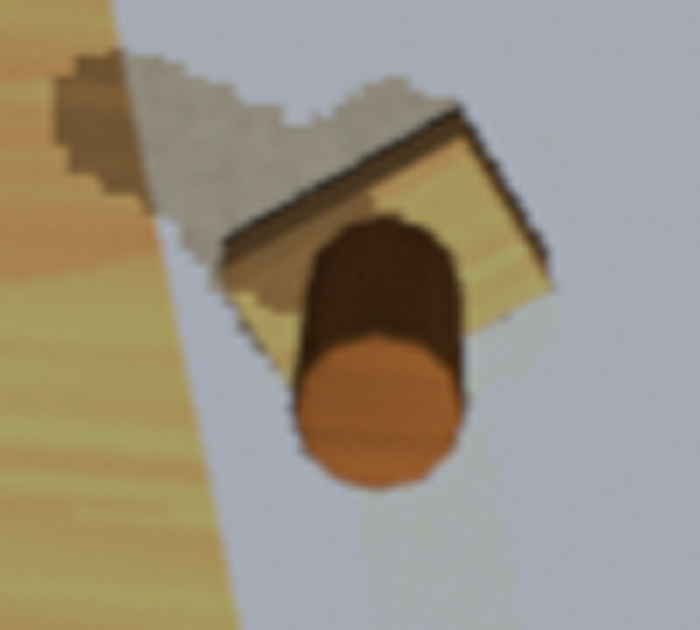

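```bash
python3 - <<'E'
from h import *
import pickle;f=pickle.load(open('w1.pkl','rb'))
q=lambda u,v:(250+u/7-.07,210+v/7-.07)
b=[onplane(f,q(*p),0) for p in((225,245),(460,107),(548,262))]
t=[onplane(f,q(*p),.017) for p in((222,272),(462,140),(553,290))]
top=onplane(f,q(380,412),.066)
for P in (b,t):
    d1=P[1]-P[0];d2=P[2]-P[1]
    print(np.linalg.norm(d1)*1e3,np.degrees(np.arctan2(d1[1],d1[0])),np.linalg.norm(d2)*1e3,np.degrees(np.arctan2(d2[1],d2[0])),((P[0]+P[2])/2).round(4))
print(top.round(4))
def res(v):
    e=[]
    for z,L in ((0,((225,245),(460,107),(548,262))),(.017,((222,272),(462,140),(553,290)))):
        for (a,bb),uv in zip(((.020,-.013),(.020,.013),(-.020,.013)),L): pass
    return e
E
```

```text
39.995744530317914 126.54566425814114 26.818868520196578 33.94161137226585 [ 0.5006 -0.3383  0.    ]
38.4617900821146 125.002239930435 25.31943811747216 35.47002920270782 [ 0.4987 -0.3381  0.017 ]
[ 0.4982 -0.3384  0.066 ]
```

Call:
{"api": "send_rows", "payload": {
  "plan": [
    [0, 2, 0, 9.9, 1],
    [0, 2, 0, 9.9, 1],
    [0, 2, 0, 9.9, 1],
    [0, 2, 0, 9.9, 1],
    [0, 2, 0, 9.9, 1],
    [0, 2, 0, 9.9, 1],
    [3.4, 0, -2.5, 0, 1],
    [0, 0, 0, 0, 1]
  ]
}}

```text
clock: 6.15
tcp_pos: [0.5026, -0.3356, 0.1182]
orientation: [-1.516, -0.492, 0.489]
contact_force: [-0.3, 1.5, -0.3]
grip_width: 0.0856
```

```bash
python3 - <<'E'
from h import *
o,M=tool();print(M.round(3),o['joints'].round(3),o['tcp_pos'])
d=np.array([.4987,-.3383,.045])-o['tcp_pos'];print((M.T@d*100).round(2))
E
```

```text
[[ 0.81   0.002 -0.586]
 [ 0.586 -0.     0.81 ]
 [ 0.001 -1.    -0.001]] [ 0.003  0.596  0.666  1.872 -0.486  0.839  1.543] [ 0.502552   -0.33563772  0.11819411]
[-0.48  7.32  0.02]
```

Call:
{"api": "send_rows", "payload": {
  "plan": [
    [-0.4, 3.6, 0, 0, 1],
    [0, 3.7, 0, 0, 1],
    [0, 0, 0, 0, 1]
  ]
}}

```text
clock: 6.52
tcp_pos: [0.4937, -0.338, 0.0435]
orientation: [-1.512, -0.484, 0.489]
contact_force: [-0.6, -0.2, 0.4]
grip_width: 0.0853
```

```bash
python3 - <<'E'
from h import *
o,M=tool();print(M.round(3),o['tcp_pos'])
d=np.array([.4987,-.3383,.045])-o['tcp_pos'];print((M.T@d*100).round(2))
f=r.grab_frame("wrist");cv2.imwrite("pics/w2.png",f["image"][:,:,::-1])
E
```

```text
[[ 0.813 -0.004 -0.582]
 [ 0.582  0.003  0.813]
 [-0.002 -1.     0.005]] [ 0.49370063 -0.33795767  0.04353349]
[ 0.39 -0.15 -0.32]
```

View pics/w2.png

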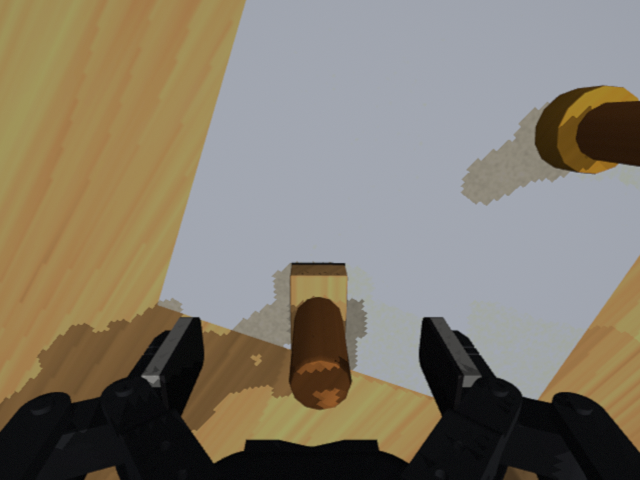

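Call:
{"api": "send_rows", "payload": {
  "plan": [
    [0.2, 0, -0.3, 0, 1],
    [0, 0, 0, 0, 0.5],
    [0, 0, 0, 0, 0.3],
    [0, 0, 0, 0, 0],
    [0, 0, 0, 0, 0],
    [0, 0, 0, 0, 0],
    [0, 0, 0, 0, 0]
  ],
  "force": 40
}}

```text
clock: 7.45
tcp_pos: [0.499, -0.3406, 0.0457]
orientation: [-1.515, -0.487, 0.486]
contact_force: [-0.1, 1.9, 5.9]
grip_width: 0.0208
```

```bash
python3 - <<'E'
from h import *
o,M=tool();print(M.round(3),o['tcp_pos'],o['grip_width'],o['contact_force'])
E
```

```text
[[ 0.813  0.    -0.582]
 [ 0.582  0.     0.813]
 [ 0.    -1.    -0.   ]] [ 0.49900974 -0.34060748  0.04567365] 0.020840602313808503 [-0.13204306  1.85046715  5.94882662]
```

Call:
{"api": "send_rows", "payload": {
  "plan": [
    [0, -5, 0, 0, 0],
    [0, -5, 0, -9.9, 0],
    [0, 0, 0, -9.9, 0],
    [0, 0, 0, -9.9, 0],
    [0, 0, 0, -9.9, 0],
    [0, 0, 0, -9.9, 0],
    [0, 0, 0, -9.9, 0],
    [4.8, 0, -2.8, 0, 0],
    [4.8, 0, -2.8, 0, 0],
    [4.8, 0, -2.8, 0, 0],
    [4.8, 0, -2.9, 0, 0],
    [4.7, 0, -2.9, 0, 0]
  ]
}}

```text
clock: 8.95
tcp_pos: [0.6199, -0.0884, 0.145]
orientation: [-1.166, -1.273, 1.273]
contact_force: [0.6, -1.1, 0.4]
grip_width: 0.0208
```

```bash
python3 - <<'E'
from h import *
f=r.grab_frame("wrist");cv2.imwrite("pics/w3.png",f["image"][:,:,::-1])
o,M=tool();print(M.round(3),o['tcp_pos'],o['grip_width'],o['contact_force'],o['joints'].round(3))
E
```

```text
[[-0.097  0.002 -0.995]
 [ 0.995  0.005 -0.097]
 [ 0.005 -1.    -0.002]] [ 0.62379317 -0.07811317  0.14463679] 0.020892226356656902 [4.10305197 7.58515822 0.28556972] [-0.256  0.532  0.389  1.782 -0.261  0.876  1.92 ]
```

View pics/w3.png

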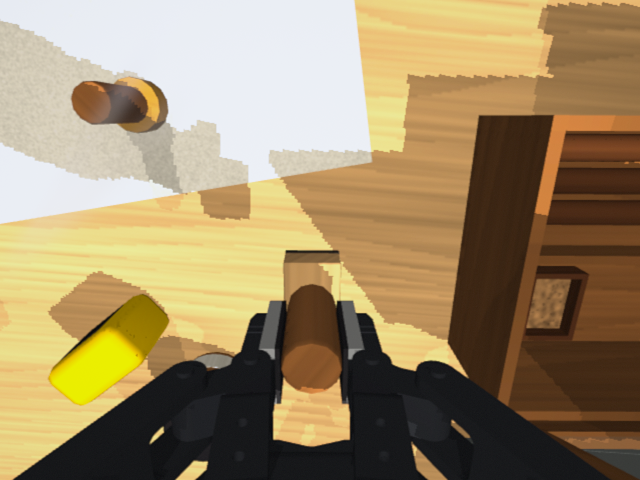

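Call:
{"api": "send_rows", "payload": {
  "plan": [
    [0, 0, 0, 0, 0],
    [0, 4, 0, 0, 0],
    [0, 4, 0, 0, 0],
    [0, 1.6, 0, 0, 0],
    [0, 0, 0, 0, 0],
    [0, 0, 0, 0, 0]
  ]
}}

```text
clock: 9.75
tcp_pos: [0.6205, -0.0909, 0.0508]
orientation: [-1.169, -1.274, 1.272]
contact_force: [-0.4, 0.8, -0.8]
grip_width: 0.0207
```

```bash
python3 - <<'E'
from h import *
o,M=tool();print(M.round(3),o['tcp_pos'],o['grip_width'],o['contact_force'],o['joints'].round(3))
E
```

```text
[[-0.086  0.002 -0.996]
 [ 0.996 -0.    -0.086]
 [-0.001 -1.    -0.002]] [ 0.62048095 -0.09090506  0.05084216] 0.020695019116582072 [-0.41003504  0.78495579 -0.77326485] [-0.202  0.657  0.341  1.831 -0.32   0.706  1.976]
```

Call:
{"api": "send_rows", "payload": {
  "plan": [
    [0, 0.3, 0, 0, 0],
    [0, 0.2, 0, 0, 0],
    [0, 0, 0, 0, 0]
  ]
}}

```text
clock: 10.12
tcp_pos: [0.6202, -0.0901, 0.0457]
orientation: [-1.168, -1.275, 1.272]
contact_force: [-1.6, 0.5, 6.1]
grip_width: 0.021
```

Call:
{"api": "send_rows", "payload": {
  "plan": [
    [0, 0, 0, 0, 0.5],
    [0, 0, 0, 0, 1],
    [0, 0, 0, 0, 1],
    [0, -4, 0, 0, 1],
    [0, -6, 0, 0, 1],
    [0, -6, 0, 0, 1],
    [0, -6, 0, 0, 1],
    [0, -6, 0, 0, 1],
    [0, -4, 0, 0, 1],
    [0, 0, 0, 0, 1]
  ]
}}

```text
clock: 11.38
tcp_pos: [0.621, -0.0907, 0.3683]
orientation: [-1.172, -1.278, 1.27]
contact_force: [-0.8, -0.0, -0.3]
grip_width: 0.0855
```

```bash
python3 - <<'E'
from h import *
import pickle
o,M=tool();print(M.round(3),o['tcp_pos'],o['joints'].round(3))
f=r.grab_frame("wrist");cv2.imwrite("pics/w4.png",f["image"][:,:,::-1]);pickle.dump(f,open('w4.pkl','wb'))
E
```

```text
[[-0.087  0.007 -0.996]
 [ 0.996 -0.    -0.087]
 [-0.001 -1.    -0.007]] [ 0.62098306 -0.09074942  0.36825532] [-0.313  0.327  0.48   1.546 -0.156  1.3    1.844]
```

View pics/w4.png

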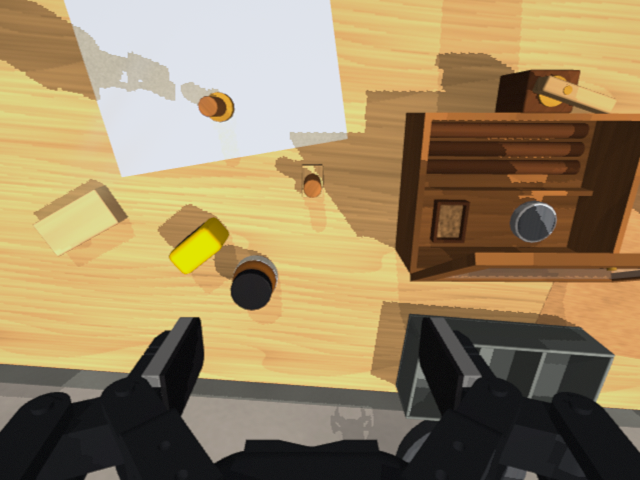

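```bash
python3 - <<'E'
import cv2
a=cv2.imread('pics/w4.png')
cv2.imwrite('pics/w4z.png',cv2.resize(a[60:290,390:640],None,fx=2.6*1.2,fy=2.6,interpolation=cv2.INTER_CUBIC) if 0 else cv2.resize(a[60:290,390:640],None,fx=2.6,fy=2.6,interpolation=cv2.INTER_CUBIC)[:600])
cv2.imwrite('pics/w4y.png',cv2.resize(a[150:250,290:490],None,fx=4,fy=4,interpolation=cv2.INTER_CUBIC))
E
```

```text
(no output)
```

View pics/w4z.png

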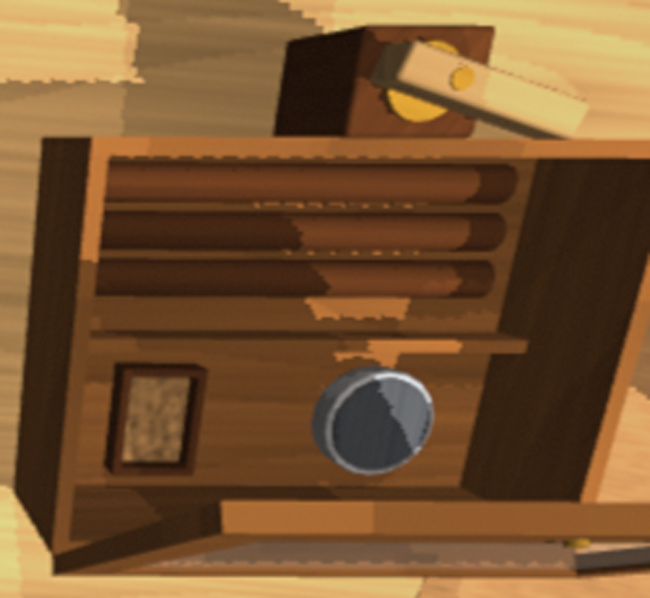

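View pics/w4y.png

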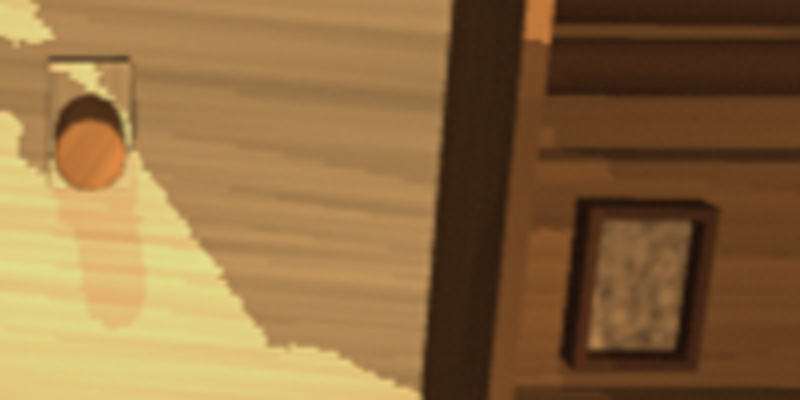

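```bash
cat > fit2.py <<'E'
from h import *
import pickle
f=pickle.load(open('w4.pkl','rb'))
z=lambda u,v:np.array([390+u/2.6-.3,60+v/2.6-.3]); y=lambda u,v:np.array([290+u/4-.4,150+v/4-.4])
W=[(z(93,137),(-.09,-.12,.085)),(z(42,137),(-.09,-.12,0)),(z(17,491),(.09,-.12,0)),(z(53,553),(.09,-.12,.085)),(y(718,207),(.045-.0275,-.055+.0205,.023)),(y(580,199),(.045-.0275,-.055-.0205,.023)),(z(373,420)*0+z(380,420),(.045,.055,.023))]
def res(v):
    return np.concatenate([proj(f,c2w(v[:3],P))[0]-uv for uv,P in W[:6]])
s=least_squares(res,[.61,.147,.087]);print(s.x.round(4),s.fun.reshape(-1,2).round(1).tolist())
p=s.x;print(proj(f,c2w(p,(.045,.055,.023)))[0],W[6][0])
im=f["image"][:,:,::-1].copy();k=4;im=cv2.resize(im[60:290,390:590],None,fx=3,fy=2.6) if 0 else im
big=cv2.resize(im[150:300,390:590],None,fx=4,fy=4,interpolation=cv2.INTER_CUBIC)
def L(pts,c):
    q=(proj(f,c2w(p,np.array(pts)))-[390,150])*4+1.5
    cv2.polylines(big,[np.int32(q)],True,c,1)
def rect(cx,cy,a,b,h):return [(cx+i*a,cy+j*b,h) for i,j in((-1,-1),(-1,1),(1,1),(1,-1))]
L(rect(.045,-.055,.0275,.0205,.023),(0,255,0));L(rect(.045,-.055,.0235,.0165,.023),(255,255,0));L(rect(.045,-.055,.0235,.0165,.011),(0,0,255))
L(rect(0,0,.09,.12,.085),(255,0,255))
cv2.imwrite('pics/ov4.png',big)
y=lambda u,v:(290+u/4-.4,150+v/4-.4)
# stamp pose
print('top',onplane(f,y(91,154),.066), [onplane(f,y(*q),0.0).round(4) for q in((48,57),(130,57))])
for t in (1.0,1.05,1.1): print(t,proj(f,c2w(p,[lidpt(t,.18,-.12,.009),lidpt(t,.18,-.12,0)])).round(1).tolist())
print('lid edge seen',z(222,503),z(222,530))
E
python3 fit2.py
```

```text
[0.6059 0.1462 0.0872] [[-0.8, -1.0], [-0.7, -0.8], [-1.6, 0.1], [-0.4, 0.7], [0.7, -0.2], [2.9, 1.8]]
[536.02429928 222.02729166] [535.85384615 221.23846154]
top [ 0.61911233 -0.08833922  0.066     ] [array([ 0.6014, -0.1036,  0.    ]), array([ 0.5991, -0.0773,  0.    ])]
1.0 [[474.4, 245.3], [473.2, 233.1]]
1.05 [[475.3, 257.9], [474.3, 245.4]]
1.1 [[475.9, 270.7], [475.2, 258.0]]
lid edge seen [475.08461538 253.16153846] [475.08461538 263.54615385]
```

View pics/ov4.png

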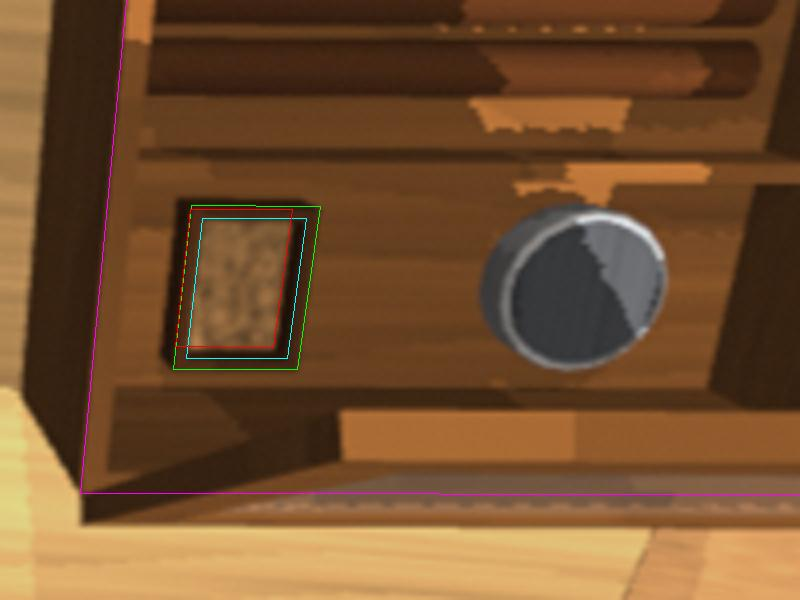

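Call:
{"api": "send_rows", "payload": {
  "plan": [
    [2.9, -1.8, -5.9, 0, 1],
    [2.9, -1.8, -5.9, 0, 1],
    [2.9, -1.8, -5.9, 0, 1],
    [2.9, -1.8, -5.9, 0, 1],
    [2.9, -1.8, -5.9, 0, 1],
    [0, 0, 0, 0, 1]
  ]
}}

```text
clock: 12.18
tcp_pos: [0.8691, 0.0602, 0.4367]
orientation: [-1.163, -1.271, 1.276]
contact_force: [-0.4, -0.9, -0.9]
grip_width: 0.0854
```

```bash
python3 - <<'E'
from h import *
o,M=tool();print(M.round(3),o['tcp_pos'],o['joints'].round(3))
E
```

```text
[[-0.088 -0.004 -0.996]
 [ 0.996 -0.    -0.088]
 [ 0.    -1.     0.004]] [0.86911002 0.06018737 0.43667858] [-0.249  0.878  0.439  0.502 -0.342  1.802  1.622]
```

Call:
{"api": "send_rows", "payload": {
  "plan": [
    [0.3, 0, -5, 0, 1],
    [0.3, 0, -5, 0, 1],
    [0, 0, -5, 0, 1],
    [0, 0, 0, 0, 1]
  ]
}}

```text
clock: 12.68
tcp_pos: [0.917, 0.0469, 0.4273]
orientation: [-1.215, -1.281, 1.21]
contact_force: [-0.3, -1.0, 0.4]
grip_width: 0.0855
```

```bash
python3 - <<'E'
from h import *
o,M=tool();print(M.round(3),o['tcp_pos'],o['joints'].round(3))
E
```

```text
[[-0.043  0.047 -0.998]
 [ 0.999  0.012 -0.042]
 [ 0.01  -0.999 -0.047]] [0.91695578 0.04689908 0.42732724] [-0.221  1.093  1.256  0.259 -1.16   1.909  1.653]
```

Call:
{"api": "send_rows", "payload": {
  "plan": [
    [0, -6, -6, 0, 1],
    [0, -6, -6, 0, 1],
    [0, -6, -6, 0, 1],
    [0, -6, -6, 0, 1],
    [0, 0, 0, 0, 1]
  ]
}}

```text
clock: 13.3
tcp_pos: [0.9012, 0.0459, 0.535]
orientation: [-1.29, -1.398, 1.124]
contact_force: [0.6, 0.8, 0.1]
grip_width: 0.0856
```

```bash
python3 - <<'E'
from h import *
o,M=tool();print(M.round(3),o['tcp_pos'],o['joints'].round(3))
E
```

```text
[[-0.052  0.181 -0.982]
 [ 0.998  0.043 -0.045]
 [ 0.034 -0.983 -0.183]] [0.90122675 0.04585383 0.53496163] [-0.213  1.     1.451  0.242 -1.363  1.915  1.661]
```

Call:
{"api": "send_rows", "payload": {
  "plan": [
    [0, -6, -5, 0, 1],
    [0, -6, -5, 0, 1],
    [0, -6, -5, 0, 1],
    [0, -6, -5, 0, 1],
    [0, -6, -5, 0, 1],
    [0, -6, -5, 0, 1],
    [0, 0, 0, 0, 1]
  ]
}}

```text
clock: 14.18
tcp_pos: [0.8379, 0.0297, 0.7031]
orientation: [-1.399, -1.551, 0.988]
contact_force: [0.0, -0.0, -1.0]
grip_width: 0.0854
```

```bash
python3 - <<'E'
from h import *
o,M=tool();print(M.round(3),o['tcp_pos'],o['joints'].round(3))
E
```

```text
[[-0.06   0.364 -0.929]
 [ 0.996  0.08  -0.033]
 [ 0.062 -0.928 -0.368]] [0.83788486 0.02969422 0.70305701] [-0.211  0.805  1.455  0.242 -1.366  1.915  1.663]
```

Call:
{"api": "send_rows", "payload": {
  "plan": [
    [0, -6, -5, 0, 1],
    [0, -6, -5, 0, 1],
    [0, -6, -5, 0, 1],
    [0, -6, -5, 0, 1],
    [0, -6, -5, 0, 1],
    [0, -6, -5, 0, 1],
    [0, 0, 0, 0, 1]
  ]
}}

```text
clock: 15.05
tcp_pos: [0.7437, 0.0056, 0.8553]
orientation: [-1.503, -1.698, 0.838]
contact_force: [-0.9, 0.1, 0.2]
grip_width: 0.0856
```

```bash
python3 - <<'E'
from h import *
o,M=tool();print(M.round(3),o['tcp_pos'],o['joints'].round(3))
t=np.degrees(np.arctan2(M[2,0],-M[2,2]));print('spin to level',-t if 0 else t, np.degrees(np.arccos(-M[2,1])))
for s in (-15,-10,-5,5):
    print(s,(M@R.from_rotvec([0,np.radians(s),0]).as_matrix())[:,0].round(3))
E
```

```text
[[-0.073  0.534 -0.842]
 [ 0.993  0.114 -0.014]
 [ 0.088 -0.838 -0.539]] [0.74371324 0.0056087  0.85526139] [-0.205  0.61   1.455  0.242 -1.366  1.915  1.667]
spin to level 9.279223505576665 33.09429935004165
-15 [-0.289  0.956 -0.054]
-10 [-0.218  0.976 -0.007]
-5 [-0.146  0.988  0.041]
5 [0.001 0.991 0.135]
```

```bash
python3 - <<'E'
from h import *
import pickle
f=pickle.load(open('w4.pkl','rb'))
print('tape',onplane(f,(200,245),.04).round(3),'jar',onplane(f,(252,288),.06).round(3),onplane(f,(250,290),.06).round(3),'seal',onplane(f,(208,106),.066).round(3))
o,M=tool();M2=M@R.from_rotvec([0,np.radians(-9.3),0]).as_matrix();print(M2.round(3))
G=np.array([.6202,-.0901,.050]);T=G+.005*M2[:,1]
pre=T-.14*M2[:,1]+[0,0,.03]
d=M2.T@(pre-o['tcp_pos'])*100;print('to pre',pre.round(3),d.round(2),np.linalg.norm(d)); print('pre to T',(M2.T@(T-pre)*100).round(2))
E
```

```text
tape [ 0.709 -0.224  0.04 ] jar [ 0.754 -0.153  0.06 ] [ 0.757 -0.156  0.06 ] seal [ 0.541 -0.207  0.066]
[[-0.208  0.534 -0.819]
 [ 0.978  0.114 -0.175]
 [-0.    -0.838 -0.546]]
to pre [ 0.548 -0.105  0.193] [-6.77 43.77 54.12] 69.93230377128539
pre to T [ 0.   16.51  1.64]
```

Call:
{"api": "send_rows", "payload": {
  "plan": [
    [0, 0, 0, -9.3, 0.8],
    [-0.56, 3.65, 4.5, 0, 0.8],
    [-0.56, 3.65, 4.5, 0, 0.8],
    [-0.56, 3.65, 4.5, 0, 0.8],
    [-0.56, 3.65, 4.5, 0, 0.8],
    [-0.56, 3.65, 4.5, 0, 0.8],
    [-0.56, 3.65, 4.5, 0, 0.8],
    [0, 0, 0, 0, 0.8]
  ]
}}

```text
clock: 16.05
tcp_pos: [0.6729, -0.0389, 0.5901]
orientation: [-1.49, -1.823, 0.921]
contact_force: [-1.1, 0.3, 1.6]
grip_width: 0.0681
```

```bash
cat > to.py <<'E'
from h import *
o,M=tool();print(M.round(3).tolist(),o['tcp_pos'].round(4),o['joints'].round(3),o['grip_width'].round(4),o['contact_force'].round(1))
def to(P,name=''):
    d=M.T@(np.array(P)-o['tcp_pos'])*100;print(name,'d cm',d.round(2),np.linalg.norm(d).round(2))
E
python3 - <<'E'
from to import *
G=np.array([.6202,-.0901,.050]);T=G+.005*M[:,1]
to(T-.14*M[:,1]+[0,0,.03],'pre')
E
```

```text
Traceback (most recent call last):
  File "to.py", line 2, in <module>
    o,M=tool();print(M.round(3).tolist(),o['tcp_pos'].round(4),o['joints'].round(3),o['grip_width'].round(4),o['contact_force'].round(1))
                                                                                    ^^^^^^^^^^^^^^^^^^^^^
AttributeError: 'float' object has no attribute 'round'
```

```bash
sed -i "s/o\['grip_width'\].round(4)/round(o['grip_width'],4)/" to.py
python3 - <<'E'
from to import *
G=np.array([.6202,-.0901,.050]);T=G+.005*M[:,1]
to(T-.14*M[:,1]+[0,0,.03],'pre')
E
```

```text
[[-0.186, 0.563, -0.805], [0.982, 0.127, -0.138], [0.025, -0.817, -0.576]] [ 0.6729 -0.0389  0.5901] [-1.334 -0.015  1.402  1.536 -0.181  1.021  1.87 ] 0.0681 [-1.1  0.3  1.6]
pre d cm [-5.32 24.55 34.35] 42.56
```

Call:
{"api": "send_rows", "payload": {
  "plan": [
    [0, 0, 0, -2.5, 0.7],
    [-0.55, 3.5, 4.9, 0, 0.7],
    [-0.55, 3.5, 4.9, 0, 0.7],
    [-0.55, 3.5, 4.9, 0, 0.7],
    [-0.55, 3.5, 4.9, 0, 0.7],
    [-0.55, 3.5, 4.9, 0, 0.7],
    [-0.55, 3.5, 4.9, 0, 0.7],
    [-0.5, 3.5, 4.9, 0, 0.7],
    [0, 0, 0, 0, 0.7]
  ]
}}

```text
clock: 17.18
tcp_pos: [0.5283, -0.1037, 0.2353]
orientation: [-1.504, -1.821, 0.973]
contact_force: [0.7, -1.0, 0.8]
grip_width: 0.0597
```

```bash
python3 - <<'E'
from to import *
G=np.array([.6202,-.0901,.050]);T=G+.005*M[:,1]
to(T-.14*M[:,1]+[0,0,.03],'pre');to(T,'T')
import pickle
f=r.grab_frame("wrist");cv2.imwrite("pics/w5.png",f["image"][:,:,::-1]);pickle.dump(f,open('w5.pkl','wb'))
f=r.grab_frame("side");cv2.imwrite("pics/b5.png",f["image"][:,:,::-1])
E
```

```text
[[-0.197, 0.559, -0.806], [0.98, 0.099, -0.172], [-0.016, -0.824, -0.567]] [ 0.5283 -0.1037  0.2353] [-1.372 -0.33   1.455  2.335  0.477  0.29   1.529] 0.0597 [ 0.7 -1.   0.8]
pre d cm [-0.23  4.55  1.17] 4.71
T d cm [-0.18 21.02  2.87] 21.22
```

View pics/w5.png

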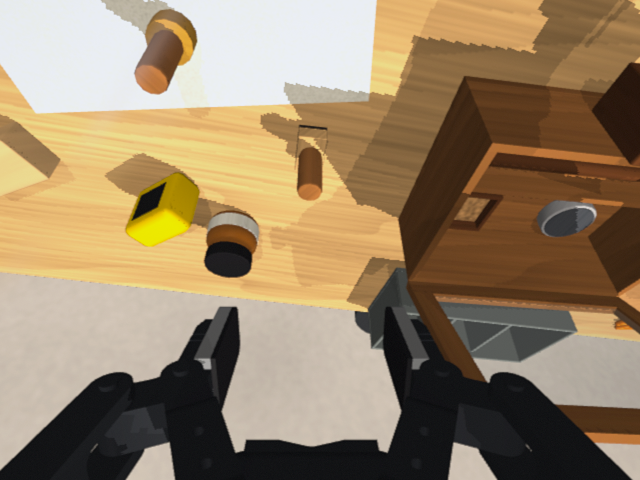

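View pics/b5.png

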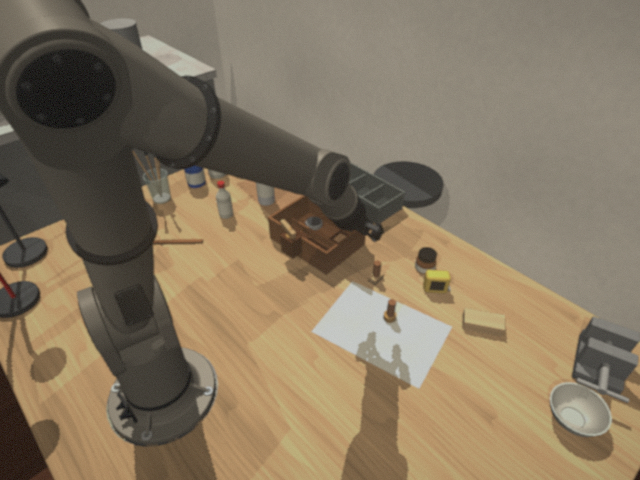

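Call:
{"api": "send_rows", "payload": {
  "plan": [
    [0, 3, 0.5, 1.6, 0.7],
    [0, 4, 0.7, 0, 0.7],
    [0, 4, 0.7, 0, 0.7],
    [0, 0, 0, 0, 0.7]
  ]
}}

```text
clock: 17.77
tcp_pos: [0.5156, -0.0744, 0.2115]
orientation: [-1.542, -1.8, 0.953]
contact_force: [0.0, 0.7, 1.0]
grip_width: 0.0602
```

```bash
python3 - <<'E'
from to import *
G=np.array([.6202,-.0901,.050]);T=G+.005*M[:,1]
to(T,'T')
E
```

```text
[[-0.165, 0.573, -0.803], [0.986, 0.077, -0.147], [-0.023, -0.816, -0.577]] [ 0.5156 -0.0744  0.2115] [-1.448 -0.333  1.454  2.416  0.944  0.24   0.979] 0.0602 [0.  0.7 1. ]
T d cm [-2.91 19.55  1.16] 19.8
```

```bash
cat > fk.py <<'E'
import numpy as np, itertools
from scipy.optimize import least_squares
from scipy.spatial.transform import Rotation as R
D=[([-1.23213717,0.47780796,0.02235774,1.55650815,-0.01151422,1.10925158,-0.08311363],(.2914,.60822,.2443),[[.432,0,-.902],[.902,0,.432],[0,-1,0]]),
([0.117,0.338,0.528,1.852,-0.194,1.005,2.374],(.4564,-.3376,.2374),[[-.078,-.004,-.997],[.997,-.003,-.078],[-.003,-1,.004]]),
([0.003,0.596,0.666,1.872,-0.486,0.839,1.543],(.50255,-.33564,.11819),[[.81,.002,-.586],[.586,0,.81],[.001,-1,-.001]]),
([-0.256,0.532,0.389,1.782,-0.261,0.876,1.92],(.62379,-.07811,.14464),[[-.097,.002,-.995],[.995,.005,-.097],[.005,-1,-.002]]),
([-0.202,0.657,0.341,1.831,-0.32,0.706,1.976],(.62048,-.09091,.05084),[[-.086,.002,-.996],[.996,0,-.086],[-.001,-1,-.002]]),
([-0.313,0.327,0.48,1.546,-0.156,1.3,1.844],(.62098,-.09075,.36826),[[-.087,.007,-.996],[.996,0,-.087],[-.001,-1,-.007]]),
([-0.249,0.878,0.439,0.502,-0.342,1.802,1.622],(.86911,.06019,.43668),[[-.088,-.004,-.996],[.996,0,-.088],[0,-1,.004]]),
([-0.221,1.093,1.256,0.259,-1.16,1.909,1.653],(.91696,.0469,.42733),[[-.043,.047,-.998],[.999,.012,-.042],[.01,-.999,-.047]]),
([-0.213,1.0,1.451,0.242,-1.363,1.915,1.661],(.90123,.04585,.53496),[[-.052,.181,-.982],[.998,.043,-.045],[.034,-.983,-.183]]),
([-0.205,.61,1.455,.242,-1.366,1.915,1.667],(.74371,.0056,.85526),[[-.073,.534,-.842],[.993,.114,-.014],[.088,-.838,-.539]]),
([-1.334,-0.015,1.402,1.536,-0.181,1.021,1.87],(.6729,-.0389,.5901),[[-0.186,0.563,-0.805],[0.982,0.127,-0.138],[0.025,-0.817,-0.576]]),
([-1.372,-0.33,1.455,2.335,0.477,0.29,1.529],(.5283,-.1037,.2353),[[-0.197,0.559,-0.806],[0.98,0.099,-0.172],[-0.016,-0.824,-0.567]]),
([-1.448,-.333,1.454,2.416,.944,.24,.979],(.5156,-.0744,.2115),[[-0.165,0.573,-0.803],[0.986,0.077,-0.147],[-0.023,-0.816,-0.577]])]
def Rx(a,ax):
    c,s=np.cos(a),np.sin(a)
    return np.array([[c,-s,0],[s,c,0],[0,0,1]]) if ax=='z' else np.array([[c,0,s],[0,1,0],[-s,0,c]])
AX='zyzyzyz'
def fk(q,v,s):
    # v: 8 offsets vec3 (base + after each joint) flattened 7*3 ; last rotvec tool
    t=np.zeros(3);A=np.eye(3)
    for i in range(7):
        A=A@Rx(s[i]*q[i],AX[i]); t=t+A@v[3*i:3*i+3]
    return A@R.from_rotvec(v[21:24]).as_matrix(),t
if __name__=='__main__':
    best=None
    for sg in itertools.product((1,-1),repeat=3):
        s=[-1,1,sg[0],1,sg[1],1,sg[2]]
        v0=np.zeros(24);v0[2]=.34;v0[5]=.2;v0[8]=.2;v0[11]=.2;v0[14]=.2;v0[17]=.1;v0[20]=.2
        for y in (0,1.57,3.14,-1.57):
            v0[21:]=(R.from_euler('z',y)*R.from_euler('x',-90,degrees=True)).as_rotvec()
            def res(v):
                e=[]
                for q,p,M in D:
                    A,t=fk(q,v,s);e+=list((t-p)*3)+list((A-np.array(M)).ravel())
                return np.array(e+list(1e-3*(v-v0)))
            S=least_squares(res,v0,max_nfev=60)
            if best is None or S.cost<best[0]: best=(S.cost,s,S.x);print(S.cost,s,y)
    c,s,v=best;print(v.round(4).tolist())
    for q,p,M in D:
        A,t=fk(q,v,s);print(((t-p)*1e3).round(1),np.degrees(np.arccos(np.clip((np.trace(A.T@M)-1)/2,-1,1))).round(2))
    np.savez('fk.npz',v=v,s=s)
E
python3 fk.py
```

```text
14.900006101179859 [-1, 1, 1, 1, 1, 1, 1] 0
14.900005641636797 [-1, 1, 1, 1, 1, 1, 1] 1.57
8.765986042726105 [-1, 1, 1, 1, 1, 1, -1] 0
7.968054843195901 [-1, 1, -1, 1, -1, 1, 1] 1.57
[0.0, -0.0156, 0.2863, -0.0007, -0.0156, 0.2712, 0.0002, -0.0157, 0.2712, 0.0005, -0.0156, 0.236, -0.0002, 0.0005, 0.236, -0.0016, 0.0007, 0.1064, -0.0005, -0.0015, 0.2065, 1.5521, -0.2838, -0.2835]
[0.8 1.2 0.2] 149.78
[-2.5 -3.8 -0.5] 71.33
[0.1 0.  0.3] 23.85
[-0.1  1.1  0.5] 19.38
[-0.2  1.3 -0. ] 25.73
[-0.6  1.1  0.1] 10.65
[-0.2  0.6 -0.3] 14.9
[ 0.   0.5 -0.5] 11.3
[ 0.  -0.3  0.1] 10.34
[-0.3 -0.3  0.1] 9.74
[0.3 0.6 0.3] 13.67
[-0.3  0.4 -0.2] 25.44
[ 0.  -0.1  0. ] 88.49
```

```bash
sed -i "s/from_euler('x',-90/from_euler('x',90/" fk.py; python3 fk.py
```

```text
14.900001033928927 [-1, 1, 1, 1, 1, 1, 1] 0
8.765983954932036 [-1, 1, 1, 1, 1, 1, -1] 0
8.765981984122313 [-1, 1, 1, 1, 1, 1, -1] 3.14
8.765981372484722 [-1, 1, 1, 1, 1, 1, -1] -1.57
7.96804957322404 [-1, 1, -1, 1, -1, 1, 1] 0
0.00014678644949392078 [-1, 1, -1, 1, -1, 1, -1] 0
0.00014237559911099823 [-1, 1, -1, 1, -1, 1, -1] 1.57
0.00014061872369230412 [-1, 1, -1, 1, -1, 1, -1] 3.14
[0.0015, -0.0142, 0.2881, -0.0006, -0.0143, 0.2707, 0.0007, -0.0158, 0.2706, 0.0004, -0.0158, 0.236, -0.0009, -0.0006, 0.236, 0.0015, -0.0005, 0.1072, 0.0005, -0.0017, 0.2072, 0.0003, 2.2214, 2.2213]
[ 0.1 -1.2 -0.1] 0.0
[-2.1 -3.7 -0.7] 0.0
[-0.2  0.2  0.2] 1.29
[0.8 1.1 0.2] 1.33
[ 0.6  1.3 -0.3] 1.39
[ 0.2  1.3 -0. ] 1.1
[ 0.1  0.6 -0.3] 0.86
[-0.2  0.4  0. ] 0.0
[-0.  -0.3  0.5] 0.0
[ 0.2 -0.2  0. ] 1.15
[-0.6  0.2  0.2] 1.3
[-0.1  0.4 -0.1] 0.0
[ 0.2 -0.2  0.4] 0.98
```

```bash
cat > ik.py <<'E'
from h import *
from fk import fk
z=np.load('fk.npz');V=z['v'];SG=z['s']
LO=np.array([-2.96,-.34,-1.41,.24,-1.37,.17,-2.96]);HI=np.array([2.96,2.1,1.46,2.44,4.51,1.92,2.96])
def F(q): return fk(q,V,SG)
def err(q,M,t):
    A,p=F(q);return np.r_[(p-t)*3,R.from_matrix(A.T@M).as_rotvec()]
def ik(M,t,n=40,seed=0,q0=None):
    g=np.random.default_rng(seed);out=[]
    for k in range(n):
        s=g.uniform(LO,HI) if q0 is None or k else np.clip(q0,LO+1e-4,HI-1e-4)
        S=least_squares(err,s,bounds=(LO,HI),args=(M,t))
        if S.cost<1e-7: out.append(S.x)
    return out
def tilt(az,t,roll=0):
    y=np.array([np.sin(t)*np.cos(az),np.sin(t)*np.sin(az),-np.cos(t)]);x=np.array([-np.sin(az),np.cos(az),0]);return np.c_[x,y,np.cross(x,y)]
E
python3 - <<'E'
from ik import *
for nm,P in (('T',(.6202,-.0901,.05)),('T2',(.70,-.05,.05)),('cell',(.656,.0955,.061)),('latch',(.50,.135,.12))):
  for az in (.0,.2):
    for t in (.58,):
        M=tilt(az,t);L=ik(M,np.array(P)+.005*M[:,1],60)
        print(nm,az,t,len(L)); 
        for q in sorted(L,key=lambda q:np.abs(q[2]))[:4]: print('  ',q.round(2))
E
```

```text
Still running in the background as job /tmp/bash_jobs.1000/05a7d4c1abce (pid 1333). You'll get a notice when it ends.
```

```bash
kill -- -$(cat /tmp/bash_jobs.1000/05a7d4c1abce/pid); cat /tmp/bash_jobs.1000/05a7d4c1abce/stdout
cat > ik.py <<'E'
import numpy as np
from fk import Rx,AX
from scipy.spatial.transform import Rotation as R
z=np.load('fk.npz');V=z['v'];SG=z['s'];TR=R.from_rotvec(V[21:24]).as_matrix()
LO=np.array([-2.96,-.34,-1.41,.24,-1.37,.17,-2.96]);HI=np.array([2.96,2.1,1.46,2.44,4.51,1.92,2.96])
def FJ(q):
    t=np.zeros(3);A=np.eye(3);ax=[];o=[]
    for i in range(7):
        ax.append(SG[i]*A[:,2 if AX[i]=='z' else 1]);o.append(t)
        A=A@Rx(SG[i]*q[i],AX[i]);t=t+A@V[3*i:3*i+3]
    J=np.array([np.r_[np.cross(a,t-b),a] for a,b in zip(ax,o)]).T
    return A@TR,t,J
def F(q): return FJ(q)[:2]
W=.35 # m per rad weight for orientation
def e6(q,M,t):
    A,p,J=FJ(q);w=R.from_matrix(M@A.T).as_rotvec();return np.r_[t-p,w*W],np.vstack([J[:3],J[3:]*W])
def solve(q,M,t,it=60,lam=1e-3,step=.3):
    q=q.copy()
    for _ in range(it):
        e,J=e6(q,M,t)
        if np.linalg.norm(e)<1e-5:break
        free=np.ones(7,bool)
        for _k in range(4):
            Jf=J[:,free];d=np.zeros(7);d[free]=Jf.T@np.linalg.solve(Jf@Jf.T+lam**2*np.eye(6)+1e-6*np.eye(6),e)
            bad=free&(((q<=LO+1e-6)&(d<0))|((q>=HI-1e-6)&(d>0)))
            if not bad.any():break
            free&=~bad
        m=np.abs(d).max(); d*=min(1,step/m) if m>0 else 1
        q=np.clip(q+d,LO,HI)
    return q,np.linalg.norm(e6(q,M,t)[0])
def ik(M,t,n=40,seed=0):
    g=np.random.default_rng(seed);out=[]
    for k in range(n):
        q,e=solve(g.uniform(LO,HI),M,t,100)
        if e<1e-3: out.append(q)
    return out
def tilt(az,t):
    y=np.array([np.sin(t)*np.cos(az),np.sin(t)*np.sin(az),-np.cos(t)]);x=np.array([-np.sin(az),np.cos(az),0]);return np.c_[x,y,np.cross(x,y)]
E
export OMP_NUM_THREADS=1; time timeout 120 python3 - <<'E'
from ik import *
for nm,P in (('T',(.6202,-.0901,.05)),('cell',(.656,.0955,.061)),('latch',(.50,.135,.12))):
  for az in (.0,.2):
        t=.58
        M=tilt(az,t);L=ik(M,np.array(P)+.005*M[:,1],40)
        print(nm,az,t,len(L)); 
        for q in sorted(L,key=lambda q:np.abs(q[2]))[:4]: print('  ',q.round(2))
E
```

```text
T 0.0 0.58 19
   [-0.01  0.56  0.1   2.23  3.5   0.24 -1.89]
   [ 0.2   0.56 -0.16  2.22  2.97  0.21 -1.3 ]
   [ 0.41  0.59 -0.42  2.2   2.46  0.25 -0.73]
   [-0.3   0.61  0.46  2.24  3.93  0.37 -2.4 ]
T 0.2 0.58 19
   [ 0.25  0.56 -0.14  2.19  3.8   0.2  -1.9 ]
   [ 0.32  0.57 -0.21  2.19  3.65  0.17 -1.73]
   [ 0.32  0.57 -0.22  2.19  3.64  0.17 -1.72]
   [-0.41  0.71  0.71  2.23  4.25  0.63 -2.55]
cell 0.0 0.58 24
   [-0.4   0.57  0.1   2.15  2.34  0.17 -1.07]
   [-0.4   0.57  0.1   2.15  2.35  0.17 -1.08]
   [-0.23  0.56 -0.1   2.14  2.06  0.25 -0.74]
   [-0.41  0.57  0.11  2.15  2.37  0.17 -1.11]
cell 0.2 0.58 20
   [-0.12  0.56 -0.16  2.14  2.51  0.17 -0.94]
   [-0.11  0.56 -0.16  2.14  2.5   0.17 -0.93]
   [ 0.08  0.59 -0.41  2.13  2.1   0.26 -0.47]
   [ 0.09  0.59 -0.42  2.12  2.09  0.26 -0.46]
latch 0.0 0.58 17
   [-0.53  0.29 -0.04  2.43  1.82  0.32 -0.74]
   [-0.73  0.29  0.2   2.44  1.91  0.25 -0.85]
   [-0.76  0.29  0.23  2.44  1.94  0.24 -0.87]
   [-0.04  0.34 -0.59  2.4   1.72  0.48 -0.58]
latch 0.2 0.58 19
   [-0.35  0.28 -0.13  2.44  2.22  0.23 -0.88]
   [-0.33  0.28 -0.16  2.44  2.2   0.24 -0.85]
   [-0.32  0.28 -0.17  2.44  2.19  0.24 -0.85]
   [-0.16  0.3  -0.35  2.43  2.07  0.28 -0.71]
real	0m24.301s
user	0m22.551s
sys	0m0.238s
```

```bash
export OMP_NUM_THREADS=1; cat > sim.py <<'E'
from ik import *
QM=np.array([2.39,2.39,3.14,3.14,3.14,3.14,3.14])*.7*.125
def sim(q,rows,verbose=True):
    A,p=F(q)
    for r_ in rows:
        dx,dy,dz,sp=r_[:4]
        t=p+A@np.array([dx,dy,dz])/100;M=A@R.from_rotvec([0,np.radians(sp),0]).as_matrix()
        q2,e=solve(q,M,t,40)
        k=min(1,(QM/np.maximum(np.abs(q2-q),1e-9)).min());q=q+k*(q2-q)
        A,p=F(q)
        if verbose:print(q.round(2),p.round(3),'k %.2f e %.3f'%(k,e),'y',A[:,1].round(2),'xz %.3f'%A[2,0])
    return q
E
timeout 100 python3 - <<'E'
from sim import *
print('check: sample 11 -> 12');q=sim(np.array([-1.334,-0.015,1.402,1.536,-0.181,1.021,1.87]),[[0,0,0,-2.5]]+[[-.55,3.5,4.9,0]]*7)
print('12->13');q=sim(np.array([-1.372,-0.33,1.455,2.335,0.477,0.29,1.529]),[[0,3,.5,1.6],[0,4,.7,0],[0,4,.7,0]])
print('13-> on');q=sim(np.array([-1.448,-.333,1.454,2.416,.944,.24,.979]),[[-.5,3.5,.2,0]]*8)
E
```

```text
check: sample 11 -> 12
[-1.34 -0.02  1.41  1.54 -0.18  1.02  1.91] [ 0.672 -0.039  0.59 ] k 1.00 e 0.000 y [ 0.56  0.13 -0.82] xz 0.000
[-1.35 -0.19  1.26  1.68  0.09  0.92  1.72] [ 0.655 -0.049  0.536] k 0.95 e 0.000 y [ 0.56  0.13 -0.82] xz 0.001
[-1.28 -0.22  1.21  1.81  0.13  0.8   1.71] [ 0.637 -0.058  0.479] k 1.00 e 0.000 y [ 0.56  0.13 -0.82] xz 0.001
[-1.27 -0.24  1.22  1.94  0.15  0.69  1.72] [ 0.619 -0.068  0.422] k 1.00 e 0.000 y [ 0.56  0.13 -0.82] xz 0.001
[-1.29 -0.26  1.28  2.05  0.16  0.57  1.74] [ 0.6   -0.078  0.365] k 1.00 e 0.000 y [ 0.56  0.13 -0.82] xz 0.001
[-1.38 -0.27  1.42  2.16  0.18  0.44  1.77] [ 0.582 -0.087  0.308] k 1.00 e 0.000 y [ 0.56  0.13 -0.82] xz 0.001
[-1.42 -0.34  1.46  2.27  0.44  0.34  1.55] [ 0.556 -0.094  0.259] k 1.00 e 0.013 y [ 0.57  0.12 -0.82] xz -0.009
[-1.39 -0.34  1.46  2.38  0.66  0.24  1.36] [ 0.52  -0.098  0.223] k 1.00 e 0.029 y [ 0.57  0.09 -0.81] xz -0.028
12->13
[-1.41 -0.34  1.46  2.37  0.7   0.27  1.26] [ 0.525 -0.096  0.225] k 1.00 e 0.025 y [ 0.57  0.08 -0.82] xz -0.016
[-1.44 -0.34  1.46  2.4   0.95  0.26  0.99] [ 0.52
[... 397 characters left out ...]
-0.8 ] xz -0.029
[-1.43 -0.29  1.46  2.44  1.01  0.17  0.9 ] [ 0.514 -0.073  0.211] k 1.00 e 0.035 y [ 0.6   0.07 -0.8 ] xz -0.030
[-1.43 -0.29  1.46  2.44  1.04  0.17  0.87] [ 0.515 -0.073  0.212] k 1.00 e 0.035 y [ 0.6   0.07 -0.8 ] xz -0.031
[-1.44 -0.29  1.46  2.44  1.06  0.17  0.85] [ 0.516 -0.073  0.213] k 1.00 e 0.035 y [ 0.6   0.07 -0.8 ] xz -0.031
[-1.44 -0.29  1.46  2.44  1.09  0.17  0.82] [ 0.517 -0.073  0.213] k 1.00 e 0.035 y [ 0.6   0.07 -0.79] xz -0.031
[-1.44 -0.3   1.46  2.44  1.11  0.17  0.8 ] [ 0.518 -0.073  0.214] k 1.00 e 0.035 y [ 0.61  0.07 -0.79] xz -0.031
[-1.44 -0.3   1.46  2.44  1.13  0.17  0.78] [ 0.519 -0.073  0.214] k 1.00 e 0.035 y [ 0.61  0.07 -0.79] xz -0.031
```

```bash
export OMP_NUM_THREADS=1; cat > plan.py <<'E'
from sim import *
import sys
def leg(q,W,nmax=16,step=.05,M=None):
    n=0
    for n in range(nmax):
        A,p=F(q);d=np.array(W)-p;L=np.linalg.norm(d)
        if L<.004:break
        t=p+d*min(1,step/L)
        q2,e=solve(q,A if M is None else M,t,25)
        k=min(1,(QM/np.maximum(np.abs(q2-q),1e-9)).min());q=q+k*(q2-q)
    return q,n,L
def orient(q):
    A,p=F(q);return np.degrees(np.arccos(-A[2,1])),np.degrees(np.arctan2(A[1,1],A[0,1])),A[2,0]
E
cat > search.py <<'E'
from plan import *
q0=np.array([-1.448,-.333,1.454,2.416,.944,.24,.979])
g=np.random.default_rng(int(sys.argv[1]))
import time;t0=time.time();res=[]
while time.time()-t0<100:
    k=g.integers(1,3);q=q0;n=0;Ws=[]
    for j in range(k):
        W=g.uniform([.45,-.4,.25],[.85,.5,.65]).round(2);
        q,m,L=leg(q,W);n+=m;Ws.append(W.tolist())
    q,m,L=leg(q,(.59,-.1,.15));n+=m
    q,m,L=leg(q,(.623,-.09,.046),10);n+=m
    if L<.006:
        res.append((n,Ws,q.round(2).tolist(),[round(x,2) for x in orient(q)]))
for x in sorted(res,key=lambda x:x[0]):print(x)
E
for i in 1 2 3 4; do timeout 200 python3 search.py $i > s$i.txt & done; wait; cat s?.txt | sort | head -40; nproc
```

```text
(21, [[0.47, -0.15, 0.51]], [0.12, 0.55, -0.0, 2.1, -1.12, 0.17, 2.96], [np.float64(25.06), np.float64(13.98), np.float64(0.03)])
(21, [[0.55, 0.11, 0.38], [0.7, 0.12, 0.29]], [0.18, 0.55, -0.05, 2.1, -1.1, 0.17, 2.96], [np.float64(25.54), np.float64(16.42), np.float64(0.04)])
(23, [[0.51, -0.01, 0.52]], [0.17, 0.55, -0.04, 2.1, -1.08, 0.17, 2.96], [np.float64(25.29), np.float64(15.84), np.float64(0.03)])
(23, [[0.51, 0.26, 0.3]], [0.76, 0.72, -0.85, 2.19, 2.07, 0.44, 0.0], [np.float64(33.92), np.float64(1.36), np.float64(-0.1)])
(24, [[0.51, 0.23, 0.37]], [0.17, 0.55, -0.04, 2.1, -1.08, 0.17, 2.96], [np.float64(25.3), np.float64(15.91), np.float64(0.03)])
(25, [[0.46, 0.0, 0.4], [0.64, -0.29, 0.34]], [0.15, 0.55, -0.02, 2.1, -1.14, 0.17, 2.96], [np.float64(25.41), np.float64(15.13), np.float64(0.04)])
(25, [[0.54, 0.3, 0.36]], [0.68, 0.68, -0.75, 2.18, 2.0, 0.38, 0.02], [np.float64(32.22), np.float64(0.17), np.float64(-0.1)])
(25, [[0.57, 0.3, 0.35]], [0.69, 0.68, -0.76, 2.17, 1.99, 0.37, 0.03], [np.float64(32.14), np.float64(1.21), np.float64(-0.09)])
(26, [[0.46, -0.13, 0.65]], [0
[... 3715 characters left out ...]
loat64(4.34), np.float64(-0.05)])
(30, [[0.6, 0.4, 0.45]], [0.18, 0.55, -0.05, 2.1, -1.09, 0.17, 2.96], [np.float64(25.53), np.float64(16.44), np.float64(0.04)])
(31, [[0.55, 0.16, 0.4], [0.63, 0.32, 0.58]], [0.19, 0.56, -0.06, 2.1, -1.08, 0.17, 2.96], [np.float64(25.51), np.float64(16.69), np.float64(0.04)])
(31, [[0.56, 0.48, 0.39]], [0.68, 0.67, -0.74, 2.17, 1.99, 0.35, 0.02], [np.float64(31.91), np.float64(2.24), np.float64(-0.08)])
(31, [[0.58, 0.43, 0.44]], [0.18, 0.55, -0.05, 2.1, -1.09, 0.17, 2.96], [np.float64(25.5), np.float64(16.35), np.float64(0.04)])
(31, [[0.65, 0.4, 0.56]], [0.18, 0.55, -0.05, 2.1, -1.09, 0.17, 2.96], [np.float64(25.53), np.float64(16.45), np.float64(0.04)])
1
```

```bash
export OMP_NUM_THREADS=1; timeout 200 python3 - <<'E'
from plan import *
q=np.array([-1.448,-.333,1.454,2.416,.944,.24,.979])
def show(n,q,m,L):print(n,m,round(L,3),q.round(2),F(q)[1].round(3),[round(float(x),2) for x in orient(q)])
for W in ((.54,.37,.30),(.55,.15,.31),(.55,-.1,.28),(.57,-.1,.14),(.623,-.09,.046)):
    q,m,L=leg(q,W);show(W,q,m,L)
# level
A,p=F(q);
for it in range(2):
    A,p=F(q);ph=np.arctan2(A[2,0],A[2,2]); print('spin',np.degrees(ph)); 
    ph=(ph+np.pi/2)%np.pi-np.pi/2
    q=sim(q,[[0,0,0,np.degrees(ph)]])
q,m,L=leg(q,(.623,-.09,.046));show('T',q,m,L)
for W in ((.6,-.09,.18),(.57,.09,.2),(.59,.09,.17),(.655,.096,.058),(.58,.09,.17),(.50,.09,.3),(.60,.14,.34),(.66,.1,.25),(.62,.1,.2)):
    q,m,L=leg(q,W);show(W,q,m,L)
E
```

```text
(0.54, 0.37, 0.3) 9 0.004 [-1.57  0.23  0.81  2.02  0.44  0.51  0.59] [0.54  0.366 0.299] [35.3, 7.65, -0.02]
(0.55, 0.15, 0.31) 5 0.0 [-1.48 -0.12  0.96  2.22  0.68  0.49  0.72] [0.55 0.15 0.31] [35.3, 7.65, -0.02]
(0.55, -0.1, 0.28) 5 0.002 [-1.3  -0.34  1.3   2.26  0.53  0.4   1.41] [ 0.55  -0.098  0.28 ] [35.3, 7.65, -0.02]
(0.57, -0.1, 0.14) 15 0.084 [-1.55 -0.34  1.46  2.44  1.43  0.42  0.43] [ 0.52  -0.091  0.208] [36.35, -8.23, -0.15]
(0.623, -0.09, 0.046) 15 0.19 [-1.59 -0.34  1.46  2.44  1.37  0.44  0.45] [ 0.515 -0.075  0.202] [34.65, -7.8, -0.14]
spin -165.38674165905496
[-1.6  -0.34  1.46  2.44  1.37  0.44  0.19] [ 0.515 -0.075  0.202] k 1.00 e 0.000 y [ 0.56 -0.08 -0.82] xz 0.000
spin 179.99999831985448
[-1.6  -0.34  1.46  2.44  1.37  0.44  0.19] [ 0.515 -0.075  0.202] k 1.00 e 0.000 y [ 0.56 -0.08 -0.82] xz 0.000
T 15 0.19 [-1.59 -0.34  1.46  2.44  1.37  0.44  0.2 ] [ 0.515 -0.074  0.202] [34.58, -7.56, 0.0]
(0.6, -0.09, 0.18) 15 0.071 [-1.59 -0.34  1.46  2.4   1.52  0.43  0.07] [ 0.553 -0.083  0.233] [40.44, -7.94, -0.0]
(0.57, 0.09, 0.2) 15 0.037 [-1.92 -0.34  1.46  2.42  1.54  0.47 -0.2 ] [0.546 0.086 0.228] [40.14, 7.13, 0.13]
(0.59, 0.09, 0.17) 15 0.072 [-1.89 -0.34  1.46  2.42  1.55  0.43 -0.19] [0.544 0.083 0.225] [39.96, 9.21, 0.14]
(0.655, 0.096, 0.058) 15 0.2 [-1.88 -0.34  1.46  2.44  1.52  0.43 -0.16] [0.531 0.078 0.214] [38.42, 9.06, 0.14]
(0.58, 0.09, 0.17) 15 0.066 [-1.89 -0.34  1.46  2.43  1.55  0.43 -0.19] [0.538 0.083 0.221] [39.41, 9.47, 0.14]
(0.5, 0.09, 0.3) 3 0.0 [-1.33 -0.34  0.78  2.4   1.03  0.52  0.2 ] [0.5  0.09 0.3 ] [39.74, 9.33, 0.15]
(0.6, 0.14, 0.34) 3 0.0 [-1.64 -0.12  1.2   2.16  0.69  0.43  0.55] [0.6  0.14 0.34] [39.74, 9.33, 0.15]
(0.66, 0.1, 0.25) 6 0.0 [-0.69  0.24  0.51  2.12 -0.67  0.17  1.93] [0.66 0.1  0.25] [38.66, 12.47, 0.15]
(0.62, 0.1, 0.2) 3 0.001 [-0.81  0.28  0.64  2.23 -1.37  0.17  2.61] [0.62  0.1   0.201] [36.8, 13.77, 0.16]
```

```bash
export OMP_NUM_THREADS=1; cat > sim2.py <<'E'
from plan import *
def show(n,q,m,L):print(n,m,round(L,3),q.round(2),F(q)[1].round(3),[round(float(x),2) for x in orient(q)])
def level(q):
    for it in range(2):
        A,p=F(q);ph=np.arctan2(A[2,0],A[2,2]);ph=(ph+np.pi/2)%np.pi-np.pi/2
        q=sim(q,[[0,0,0,np.degrees(ph)]],False)
    print('lev',np.degrees(ph));return q
if __name__=='__main__':
  for W1 in ((.54,.37,.30),(.57,.33,.29),(.52,.42,.30)):
    q=np.array([-1.448,-.333,1.454,2.416,.944,.24,.979])
    for W in (W1,(.585,0,.20),(.59,-.1,.15),(.623,-.09,.046)):
        q,m,L=leg(q,W);show(W,q,m,L)
    q=level(q)
    q,m,L=leg(q,(.623,-.09,.046));show('T',q,m,L)
    for W in ((.6,-.09,.18),(.58,.09,.18),(.655,.096,.058),(.58,.09,.17),(.50,.09,.25),(.5,.1,.4),(.60,.14,.34),(.66,.1,.25),(.62,.1,.2)):
        q,m,L=leg(q,W);show(W,q,m,L)
E
timeout 300 python3 sim2.py
```

```text
(0.54, 0.37, 0.3) 9 0.004 [-1.57  0.23  0.81  2.02  0.44  0.51  0.59] [0.54  0.366 0.299] [35.3, 7.65, -0.02]
(0.585, 0, 0.2) 12 0.0 [ 0.28  0.21 -0.43  2.23  0.67  0.17  1.  ] [ 0.585 -0.     0.2  ] [33.47, 5.08, -0.05]
(0.59, -0.1, 0.15) 3 0.0 [ 0.78  0.41 -0.77  2.2   1.22  0.17  0.72] [ 0.59 -0.1   0.15] [33.05, 4.64, -0.06]
(0.623, -0.09, 0.046) 3 0.002 [ 0.75  0.7  -0.81  2.17  1.97  0.37  0.07] [ 0.622 -0.09   0.048] [32.35, 3.84, -0.06]
lev -2.8660917134409717e-05
T 0 0.002 [ 0.77  0.71 -0.85  2.17  1.95  0.39 -0.02] [ 0.622 -0.09   0.048] [32.35, 3.84, 0.0]
(0.6, -0.09, 0.18) 4 0.0 [ 0.88  0.41 -0.94  2.15  1.01  0.31  0.8 ] [ 0.6  -0.09  0.18] [31.77, 2.86, -0.01]
(0.58, 0.09, 0.18) 4 0.0 [ 0.39  0.33 -0.84  2.2   1.23  0.43  0.2 ] [0.58 0.09 0.18] [31.77, 2.87, -0.01]
(0.655, 0.096, 0.058) 3 0.0 [ 0.24  0.65 -0.67  2.1   1.77  0.48 -0.23] [0.655 0.096 0.058] [31.77, 2.87, -0.01]
(0.58, 0.09, 0.17) 3 0.0 [ 0.31  0.33 -0.74  2.21  1.27  0.39  0.15] [0.58 0.09 0.17] [31.77, 2.87, -0.01]
(0.5, 0.09, 0.25) 3 0.0 [ 0.56  0.03 -0.96  2.28  0.57  0.38  0.75] [0.5  0.09 0.25] [31.7
[... 2771 characters left out ...]
0.68  2.1   1.78  0.48 -0.23] [0.655 0.096 0.058] [31.89, 3.17, -0.01]
(0.58, 0.09, 0.17) 3 0.0 [ 0.31  0.33 -0.74  2.22  1.28  0.39  0.15] [0.58 0.09 0.17] [31.89, 3.17, -0.01]
(0.5, 0.09, 0.25) 3 0.0 [ 0.57  0.03 -0.97  2.28  0.57  0.37  0.76] [0.5  0.09 0.25] [31.86, 3.15, -0.01]
(0.5, 0.1, 0.4) 4 0.0 [ 0.58 -0.22 -0.84  2.06 -0.05  0.69  1.37] [0.5 0.1 0.4] [31.81, 2.4, -0.01]
(0.6, 0.14, 0.34) 3 0.0 [ 0.57  0.19 -1.1   1.95  0.64  0.69  0.74] [0.6  0.14 0.34] [31.48, 2.03, -0.02]
(0.66, 0.1, 0.25) 3 0.0 [ 0.45  0.38 -0.93  1.96  0.94  0.59  0.57] [0.66 0.1  0.25] [31.48, 2.03, -0.02]
(0.62, 0.1, 0.2) 2 0.0 [ 0.38  0.37 -0.84  2.09  1.11  0.49  0.35] [0.62 0.1  0.2 ] [31.48, 2.03, -0.02]
```

```bash
python3 - <<'E'
from to import *
to((.54,.37,.30))
E
```

```text
[[-0.165, 0.573, -0.803], [0.986, 0.077, -0.147], [-0.023, -0.816, -0.577]] [ 0.5156 -0.0744  0.2115] [-1.448 -0.333  1.454  2.416  0.944  0.24   0.979] 0.0602 [0.  0.7 1. ]
 d cm [ 43.22  -2.4  -13.61] 45.38
```

Call:
{"api": "send_rows", "payload": {
  "plan": [
    [4.8, -0.3, -1.5, 0, 0.7],
    [4.8, -0.3, -1.5, 0, 0.7],
    [4.8, -0.3, -1.5, 0, 0.7],
    [4.8, -0.3, -1.5, 0, 0.7],
    [4.8, -0.3, -1.5, 0, 0.7],
    [4.8, -0.3, -1.5, 0, 0.7],
    [4.8, -0.3, -1.5, 0, 0.7],
    [4.8, -0.3, -1.5, 0, 0.7],
    [4.8, -0.3, -1.5, 0, 0.7]
  ]
}}

```text
clock: 18.9
tcp_pos: [0.5356, 0.3739, 0.3025]
orientation: [-1.536, -1.802, 0.951]
contact_force: [0.4, 0.2, 0.3]
grip_width: 0.0596
```

```bash
cat > s3.py <<'E'
from to import *
from sim2 import *
q=o['joints'];q=np.clip(q,LO,HI)
E
export OMP_NUM_THREADS=1;python3 - <<'E'
from s3 import *
to((.585,0,.20))
for W in ((.585,0,.20),(.59,-.1,.15),(.623,-.09,.046)):
    q,m,L=leg(q,W);show(W,q,m,L)
E
```

```text
[[-0.167, 0.571, -0.804], [0.986, 0.082, -0.147], [-0.018, -0.817, -0.576]] [0.5356 0.3739 0.3025] [-1.579  0.227  0.8    2.008  0.435  0.526  0.584] 0.0596 [0.4 0.2 0.3]
 d cm [-37.51   8.12   7.43] 39.09
(0.585, 0, 0.2) 12 0.0 [ 0.3   0.21 -0.46  2.23  0.66  0.17  1.02] [ 0.585 -0.     0.2  ] [33.47, 5.52, -0.05]
(0.59, -0.1, 0.15) 3 0.0 [ 0.79  0.41 -0.78  2.2   1.21  0.17  0.74] [ 0.59 -0.1   0.15] [33.09, 5.14, -0.05]
(0.623, -0.09, 0.046) 3 0.002 [ 0.75  0.7  -0.82  2.17  1.97  0.37  0.08] [ 0.622 -0.09   0.048] [32.38, 4.35, -0.06]
```

Call:
{"api": "send_rows", "payload": {
  "plan": [
    [-4.5, 1, 0.9, 0, 0.7],
    [-4.5, 1, 0.9, 0, 0.7],
    [-4.5, 1, 0.9, 0, 0.7],
    [-4.5, 1, 0.9, 0, 0.7],
    [-4.5, 1, 0.9, 0, 0.7],
    [-4.5, 1, 0.9, 0, 0.7],
    [-4.5, 1, 0.9, 0, 0.7],
    [-4.5, 1, 0.9, 0, 0.7]
  ]
}}

```text
clock: 19.9
tcp_pos: [0.576, 0.0952, 0.2215]
orientation: [-1.542, -1.79, 0.971]
contact_force: [0.3, 0.3, -0.6]
grip_width: 0.0602
```

```bash
export OMP_NUM_THREADS=1;python3 - <<'E'
from s3 import *
to((.585,0,.20));to((.59,-.1,.15))
for W in ((.585,0,.20),(.59,-.1,.15),(.623,-.09,.046)):
    q,m,L=leg(q,W);show(W,q,m,L)
E
```

```text
[[-0.165, 0.565, -0.809], [0.986, 0.068, -0.154], [-0.032, -0.823, -0.568]] [0.576  0.0952 0.2215] [-0.533  0.14   0.213  2.255  0.526  0.18   0.925] 0.0602 [ 0.3  0.3 -0.6]
 d cm [-9.46  1.63  1.95] 9.8
 d cm [-19.24   5.35   5.92] 20.83
(0.585, 0, 0.2) 5 0.0 [ 0.34  0.22 -0.49  2.23  0.72  0.17  0.96] [0.585 0.    0.2  ] [33.73, 5.63, -0.05]
(0.59, -0.1, 0.15) 3 0.0 [ 0.81  0.41 -0.8   2.21  1.26  0.17  0.69] [ 0.59 -0.1   0.15] [33.44, 5.33, -0.05]
(0.623, -0.09, 0.046) 3 0.0 [ 0.77  0.72 -0.84  2.17  1.99  0.38  0.07] [ 0.623 -0.09   0.046] [32.79, 4.6, -0.05]
```

Call:
{"api": "send_rows", "payload": {
  "plan": [
    [-3.8, 0.7, 0.8, 0, 0.7],
    [-3.8, 0.7, 0.8, 0, 0.7],
    [-3.8, 0.7, 0.8, 0, 0.7],
    [-3.8, 1, 1.2, 0, 0.7],
    [-3.8, 1, 1.2, 0, 0.7],
    [-3, 1, 1.2, 0, 0.7]
  ]
}}

```text
clock: 20.65
tcp_pos: [0.5856, -0.0497, 0.1687]
orientation: [-1.542, -1.776, 0.996]
contact_force: [0.4, -0.1, -1.9]
grip_width: 0.0596
```

```bash
export OMP_NUM_THREADS=1;python3 - <<'E'
from s3 import *
to((.59,-.1,.15))
G=np.array([.6202,-.0901,.050]);to(G+.005*M[:,1]-.1*M[:,1],'pre10');to(G+.005*M[:,1],'T')
for W in ((.59,-.1,.15),(.623,-.09,.046)):
    q,m,L=leg(q,W);show(W,q,m,L)
E
```

```text
[[-0.165, 0.553, -0.817], [0.985, 0.054, -0.162], [-0.046, -0.832, -0.553]] [ 0.5856 -0.0497  0.1687] [ 0.666  0.341 -0.749  2.221  1.184  0.18   0.639] 0.0596 [ 0.4 -0.1 -1.9]
 d cm [-4.94  1.53  1.49] 5.39
pre10 d cm [-4.01  2.06  4.4 ] 6.3
T d cm [-4.01 12.06  4.4 ] 13.45
(0.59, -0.1, 0.15) 1 0.004 [ 0.81  0.41 -0.81  2.21  1.3   0.17  0.64] [ 0.59  -0.096  0.151] [33.73, 5.54, -0.05]
(0.623, -0.09, 0.046) 3 0.0 [ 0.79  0.73 -0.86  2.17  2.01  0.39  0.06] [ 0.623 -0.09   0.046] [33.13, 4.9, -0.05]
```

Call:
{"api": "send_rows", "payload": {
  "plan": [
    [0, 0, 0, 4.8, 0.7],
    [-2.2, 0.7, 2, 0, 0.7],
    [-2.2, 0.7, 2, 0, 0.7],
    [0, 0, 0, 0, 0.7]
  ]
}}

```text
clock: 21.15
tcp_pos: [0.5622, -0.0974, 0.1328]
orientation: [-1.56, -1.712, 0.919]
contact_force: [0.9, 0.2, 0.9]
grip_width: 0.0596
```

```bash
export OMP_NUM_THREADS=1;python3 - <<'E'
from s3 import *
G=np.array([.6202,-.0901,.050]);to(G+.005*M[:,1]-.1*M[:,1],'pre10');to(G+.005*M[:,1],'T')
import pickle
f=r.grab_frame("wrist");cv2.imwrite("pics/w6.png",f["image"][:,:,::-1]);pickle.dump(f,open('w6.pkl','wb'))
f=r.grab_frame("side");cv2.imwrite("pics/b6.png",f["image"][:,:,::-1])
E
```

```text
[[-0.092, 0.549, -0.831], [0.996, 0.051, -0.076], [0.001, -0.834, -0.552]] [ 0.5622 -0.0974  0.1328] [ 0.86   0.434 -0.848  2.264  1.612  0.184  0.261] 0.0596 [0.9 0.2 0.9]
pre10 d cm [ 0.19  0.63 -0.31] 0.73
T d cm [ 0.19 10.63 -0.31] 10.64
```

View pics/w6.png

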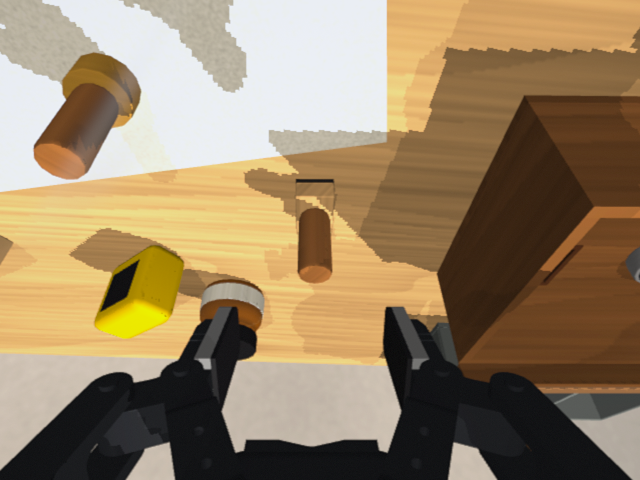

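View pics/b6.png

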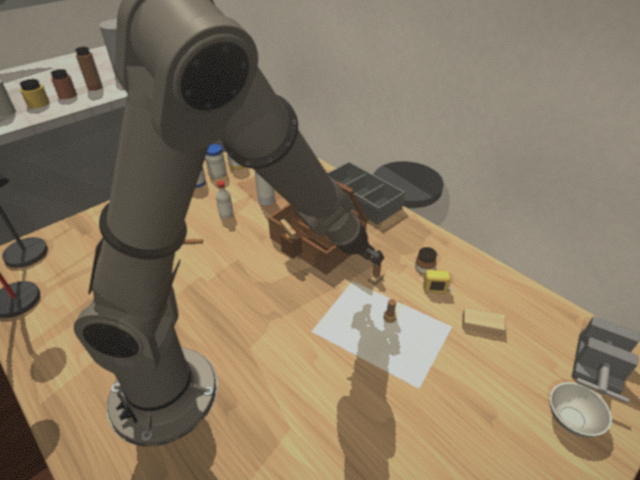

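Call:
{"api": "send_rows", "payload": {
  "plan": [
    [0.2, 3.4, -0.1, 0, 0.7],
    [0, 3.4, -0.1, 0, 0.7],
    [0, 2.8, -0.1, 0, 0.7],
    [0, 1, 0, 0, 0.7],
    [0, 0, 0, 0, 0.7]
  ]
}}

```text
clock: 21.88
tcp_pos: [0.6226, -0.0849, 0.0474]
orientation: [-1.556, -1.72, 0.924]
contact_force: [0.7, -0.2, -0.1]
grip_width: 0.0599
```

```bash
export OMP_NUM_THREADS=1;python3 - <<'E'
from s3 import *
G=np.array([.6202,-.0901,.050]);to(G+.005*M[:,1],'T')
f=r.grab_frame("wrist");cv2.imwrite("pics/w7.png",f["image"][:,:,::-1])
E
```

```text
[[-0.1, 0.55, -0.829], [0.995, 0.055, -0.084], [-0.001, -0.833, -0.553]] [ 0.6226 -0.0849  0.0474] [ 0.809  0.745 -0.898  2.168  1.986  0.411  0.007] 0.0599 [ 0.7 -0.2 -0.1]
T d cm [-0.5   0.13  0.1 ] 0.52
```

View pics/w7.png

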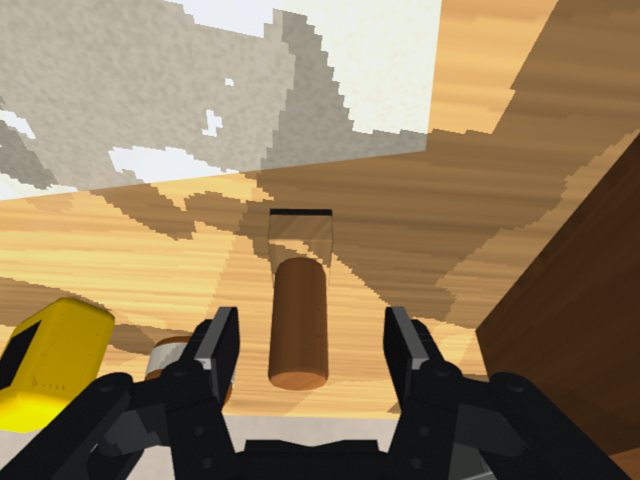

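Call:
{"api": "send_rows", "payload": {
  "plan": [
    [-0.5, 0.1, 0.1, 0, 0.7],
    [0, 0, 0, 0, 0.4],
    [0, 0, 0, 0, 0.3],
    [0, 0, 0, 0, 0],
    [0, 0, 0, 0, 0],
    [0, 0, 0, 0, 0]
  ],
  "force": 40
}}

```text
clock: 22.68
tcp_pos: [0.6225, -0.0907, 0.0462]
orientation: [-1.558, -1.72, 0.924]
contact_force: [-2.7, -0.5, 5.5]
grip_width: 0.0206
```

```bash
export OMP_NUM_THREADS=1;python3 - <<'E'
from s3 import *
G=np.array([.6202,-.0901,.050]);to(G+.005*M[:,1],'T')
E
```

```text
[[-0.1, 0.551, -0.829], [0.995, 0.053, -0.084], [-0.002, -0.833, -0.553]] [ 0.6225 -0.0907  0.0462] [ 0.818  0.748 -0.893  2.166  1.993  0.405  0.011] 0.0206 [-2.7 -0.5  5.5]
T d cm [ 0.08  0.06 -0.02] 0.1
```

```bash
sed -e 's/W\[:6\]/W[:5]/' fit2.py > fit3.py; python3 fit3.py | head -3; python3 - <<'E'
import cv2
a=cv2.imread('pics/ov4.png');cv2.imwrite('pics/ov4z.png',cv2.resize(a[180:390,140:360],None,fx=2.8,fy=2.8,interpolation=cv2.INTER_CUBIC))
E
```

```text
[0.6061 0.1469 0.088 ] [[-0.2, -0.6], [-0.2, -0.5], [-1.1, 0.3], [0.2, 1.0], [1.2, 0.0]]
[536.55969867 222.221091  ] [535.85384615 221.23846154]
top [ 0.61911233 -0.08833922  0.066     ] [array([ 0.6014, -0.1036,  0.    ]), array([ 0.5991, -0.0773,  0.    ])]
```

View pics/ov4z.png

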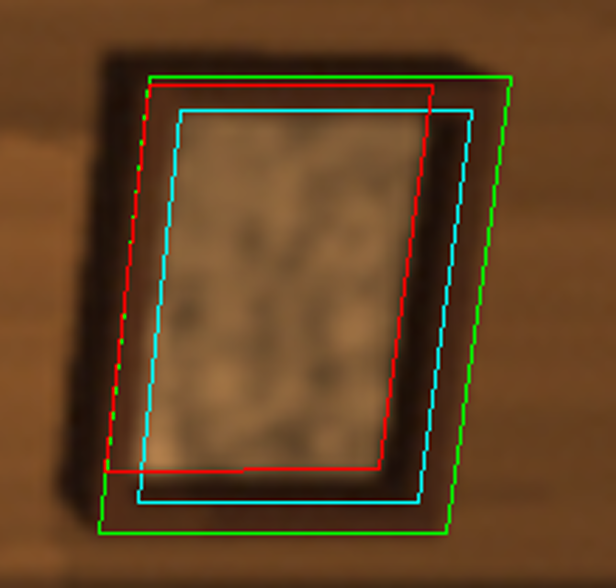

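```bash
export OMP_NUM_THREADS=1;python3 - <<'E'
from s3 import *
to((.5925,-.0907,.1762),'A')
B=(.5908,.086,.1712)
print('A->B',(M.T@(np.array(B)-(.5925,-.0907,.1762))*100).round(2))
for W in ((.5925,-.0907,.1762),B,(.657,.0923,.071),(.6588,.0923,.058)):
    q,m,L=leg(q,W,step=.04);show(W,q,m,L)
E
```

```text
[[-0.1, 0.551, -0.829], [0.995, 0.053, -0.084], [-0.002, -0.833, -0.553]] [ 0.6225 -0.0907  0.0462] [ 0.818  0.748 -0.893  2.166  1.993  0.405  0.011] 0.0206 [-2.7 -0.5  5.5]
A d cm [  0.27 -12.48  -4.7 ] 13.34
A->B [17.6   1.27 -1.07]
(0.5925, -0.0907, 0.1762) 4 0.001 [ 0.88  0.39 -0.91  2.18  1.05  0.23  0.8 ] [ 0.593 -0.091  0.175] [33.38, 5.18, -0.0]
(0.5908, 0.086, 0.1712) 5 0.0 [ 0.34  0.34 -0.75  2.21  1.36  0.36  0.12] [0.591 0.086 0.171] [33.38, 5.18, -0.0]
(0.657, 0.0923, 0.071) 3 0.0 [ 0.25  0.62 -0.66  2.12  1.83  0.44 -0.25] [0.657 0.092 0.071] [33.38, 5.18, -0.0]
(0.6588, 0.0923, 0.058) 1 0.0 [ 0.25  0.65 -0.66  2.11  1.88  0.46 -0.29] [0.659 0.092 0.058] [33.38, 5.18, -0.0]
```

Call:
{"api": "send_rows", "payload": {
  "plan": [
    [0, -2, -1.2, 0, 0],
    [0.1, -2.6, -0.9, 0, 0],
    [0, -2.6, -0.9, 0, 0],
    [0.1, -2.6, -0.9, 0, 0],
    [0, -2.6, -0.9, 0, 0],
    [3.5, 0.2, -0.2, 0, 0],
    [3.5, 0.2, -0.2, 0, 0],
    [3.5, 0.3, -0.2, 0, 0],
    [3.5, 0.3, -0.2, 0, 0],
    [3.5, 0.3, -0.2, 0, 0],
    [0, 0, 0, 0, 0],
    [0, 0, 0, 0, 0]
  ]
}}

```text
clock: 24.18
tcp_pos: [0.5916, 0.0838, 0.1682]
orientation: [-1.557, -1.718, 0.925]
contact_force: [-0.3, -0.5, -0.2]
grip_width: 0.0206
```

```bash
export OMP_NUM_THREADS=1;python3 - <<'E'
from s3 import *
import pickle
to((.5908,.086,.1712),'B');to((.657,.0923,.071),'P1')
f=r.grab_frame("wrist");cv2.imwrite("pics/w8.png",f["image"][:,:,::-1]);pickle.dump(f,open('w8.pkl','wb'))
f=r.grab_frame("side");cv2.imwrite("pics/b8.png",f["image"][:,:,::-1])
E
```

```text
[[-0.099, 0.549, -0.83], [0.995, 0.053, -0.084], [-0.002, -0.834, -0.552]] [0.5916 0.0838 0.1682] [ 0.389  0.366 -0.8    2.203  1.386  0.377  0.114] 0.0206 [-0.3 -0.5 -0.2]
B d cm [ 0.22 -0.28 -0.11] 0.38
P1 d cm [ 0.21 11.74 -0.13] 11.74
```

View pics/w8.png

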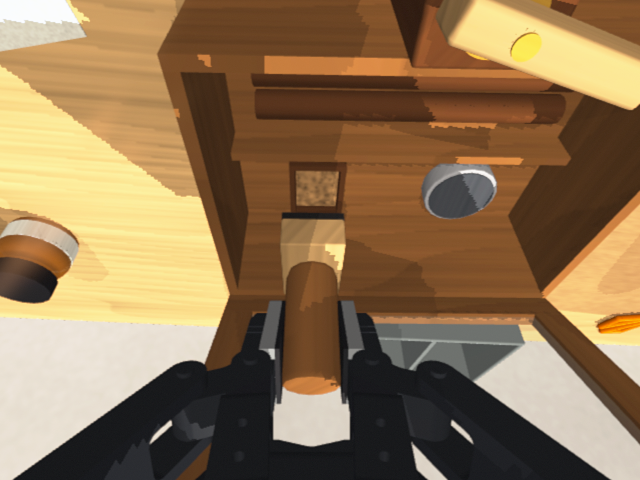

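View pics/b8.png

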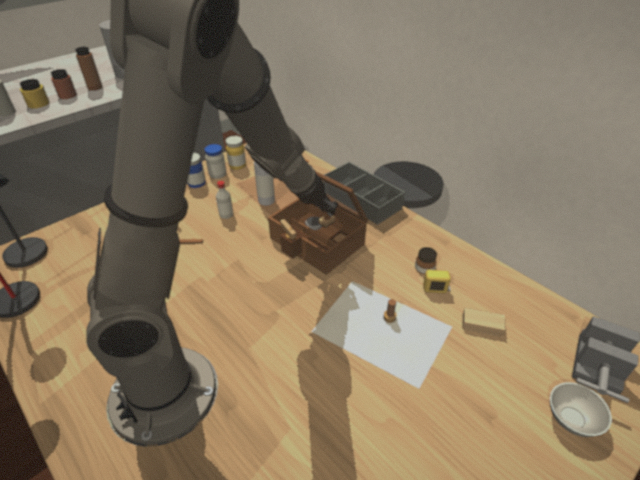

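```bash
python3 - <<'E'
import cv2
a=cv2.imread('pics/w8.png');cv2.imwrite('pics/w8z.png',cv2.resize(a[150:270,260:370],None,fx=5,fy=5,interpolation=cv2.INTER_CUBIC))
E
```

```text
(no output)
```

View pics/w8z.png

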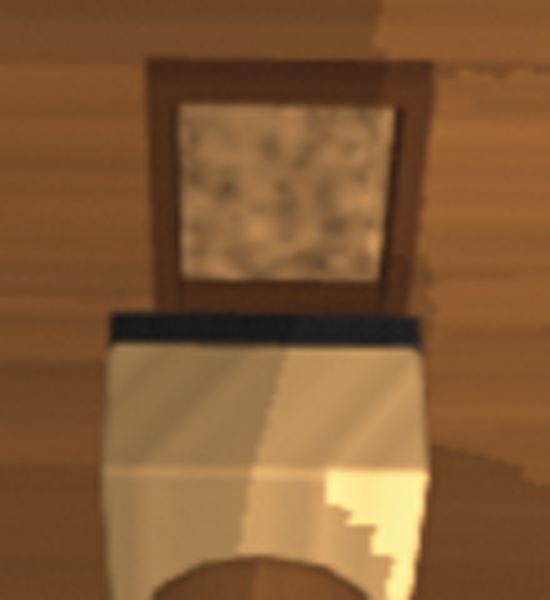

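```bash
python3 - <<'E'
from h import *
import pickle;f=pickle.load(open('w8.pkl','rb'))
q=lambda u,v:(260+u/5-.4,150+v/5-.4)
cx=np.array([np.cos(.0872),np.sin(.0872),0])
a,b=onplane(f,q(182,280),.011),onplane(f,q(380,278),.011);print('far floor w',np.linalg.norm(a-b),((a+b)/2-.0235*cx).round(4))
a,b=onplane(f,q(180,103),.023),onplane(f,q(393,105),.023);print('near rim',((a+b)/2+.0235*cx).round(4))
for zz in (.122,.1205):
    a,b=onplane(f,q(110,314),zz),onplane(f,q(419,317),zz);print('stamp w',np.linalg.norm(a-b),np.degrees(np.arctan2(*(b-a)[[1,0]]))-90,((a+b)/2+.02*cx).round(4))
E
```

```text
far floor w 0.032949529584759385 [0.6572 0.0956 0.011 ]
near rim [0.6556 0.095  0.023 ]
stamp w 0.025860278879164283 5.0231262243407855 [0.5891 0.085  0.122 ]
stamp w 0.026221425292397925 5.0231262243408 [0.5907 0.0851 0.1205]
```

Call:
{"api": "send_rows", "payload": {
  "plan": [
    [0.1, 2.5, -0.1, 0, 0],
    [0.1, 3, 0, 0, 0],
    [0.1, 3, 0, 0, 0],
    [0, 2.2, -0.1, 0, 0],
    [0, 1, 0, 0, 0],
    [0, 0, 0, 0, 0],
    [0, 0, 0, 0, 0]
  ]
}}

```text
clock: 25.15
tcp_pos: [0.6576, 0.0935, 0.0729]
orientation: [-1.558, -1.719, 0.924]
contact_force: [0.1, -1.3, -0.5]
grip_width: 0.0211
```

```bash
export OMP_NUM_THREADS=1;python3 - <<'E'
from s3 import *
import pickle
to((.657,.0933,.0715),'P1');to((.6588,.0933,.058),'fin')
f=r.grab_frame("wrist");cv2.imwrite("pics/w9.png",f["image"][:,:,::-1]);pickle.dump(f,open('w9.pkl','wb'))
a=f["image"][:,:,::-1];cv2.imwrite('pics/w9z.png',cv2.resize(a[120:290,230:400],None,fx=3.5,fy=3.5,interpolation=cv2.INTER_CUBIC))
f=r.grab_frame("scene");cv2.imwrite("pics/s9.png",cv2.resize(f["image"][200:380,240:420,::-1],None,fx=3.3,fy=3.3,interpolation=cv2.INTER_CUBIC))
E
```

```text
[[-0.099, 0.55, -0.829], [0.995, 0.053, -0.084], [-0.002, -0.833, -0.553]] [0.6576 0.0935 0.0729] [ 0.298  0.642 -0.725  2.104  1.806  0.473 -0.203] 0.0211 [ 0.1 -1.3 -0.5]
P1 d cm [-0.01  0.09  0.13] 0.16
fin d cm [-0.03  1.31  0.73] 1.5
```

View pics/w9z.png

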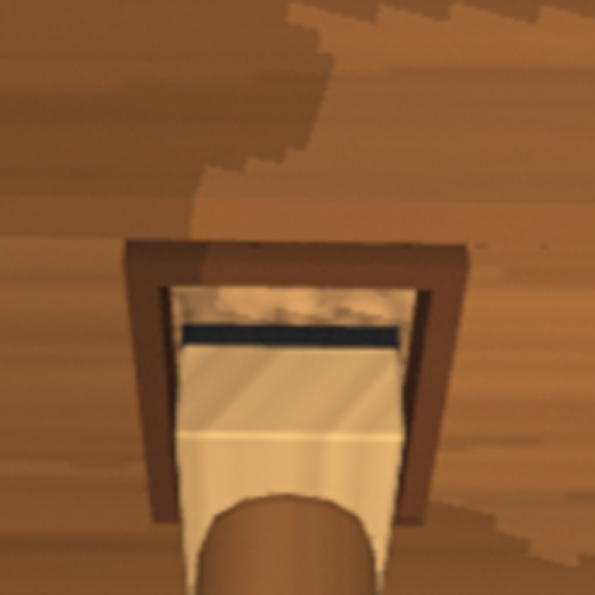

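View pics/s9.png

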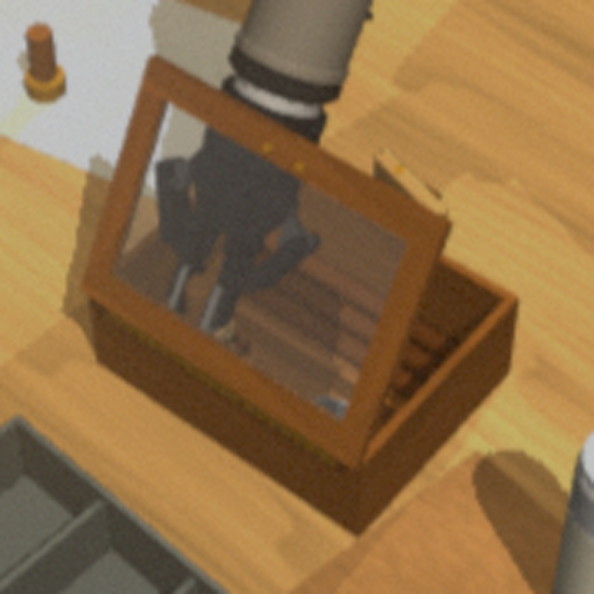

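```bash
python3 - <<'E'
from h import *
import pickle;f=pickle.load(open('w9.pkl','rb'))
q=lambda u,v:(230+u/3.5-.35,120+v/3.5-.35)
Rc=np.array([[np.cos(.0872),np.sin(.0872)],[-np.sin(.0872),np.cos(.0872)]])
for n,a,b,z,o in (('sole',(182,325),(399,325),.0267,.02),('rim',(165,288),(430,290),.023,.0235)):
    P=(onplane(f,q(*a),z)+onplane(f,q(*b),z))/2; print(n,(Rc@P[:2]+[o,0]).round(4),np.linalg.norm(onplane(f,q(*a),z)-onplane(f,q(*b),z)))
E
```

```text
sole [0.6607 0.0373] 0.02592833604310177
rim [0.6619 0.0381] 0.03175265157566346
```

Call:
{"api": "send_rows", "payload": {
  "plan": [
    [0.1, 0.6, 0.3, 0, 0],
    [0, 0.6, 0.35, 0, 0],
    [0, 0.1, 0.1, 0, 0],
    [0, 0, 0, 0, 0],
    [0, 0, 0, 0, 0]
  ]
}}

```text
clock: 25.88
tcp_pos: [0.6587, 0.0948, 0.0573]
orientation: [-1.557, -1.719, 0.924]
contact_force: [0.7, -0.5, -0.3]
grip_width: 0.0208
```

```bash
python3 - <<'E'
from to import *
to((.6588,.0933,.0572),'fin')
f=r.grab_frame("wrist")
a=f["image"][:,:,::-1];cv2.imwrite('pics/w10z.png',cv2.resize(a[120:290,230:400],None,fx=3.5,fy=3.5,interpolation=cv2.INTER_CUBIC))
E
```

```text
[[-0.099, 0.55, -0.829], [0.995, 0.054, -0.084], [-0.002, -0.833, -0.553]] [0.6587 0.0948 0.0573] [ 0.299  0.68  -0.73   2.104  1.866  0.496 -0.249] 0.0208 [ 0.7 -0.5 -0.3]
fin d cm [-0.15  0.    0.  ] 0.15
```

View pics/w10z.png

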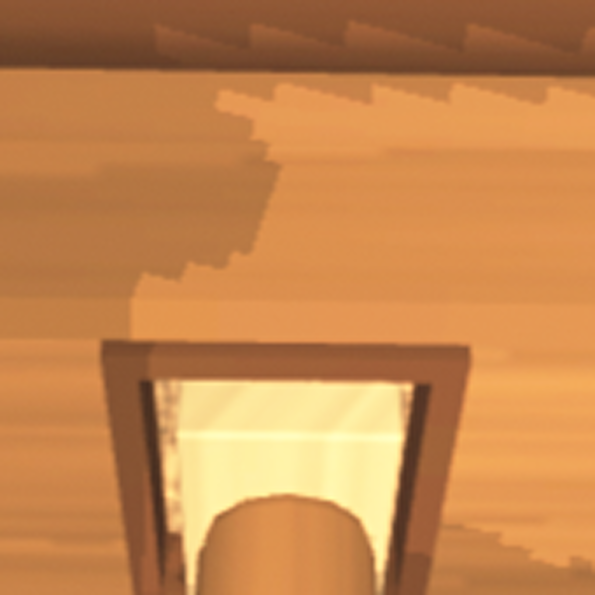

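Call:
{"api": "send_rows", "payload": {
  "plan": [
    [-0.15, 0.1, 0.07, 0, 0],
    [0, 0.1, 0.07, 0, 0],
    [0, 0, 0, 0, 0]
  ]
}}

```text
clock: 26.3
tcp_pos: [0.659, 0.095, 0.0571]
orientation: [-1.557, -1.724, 0.923]
contact_force: [-9.9, -0.5, 20.0]
grip_width: 0.0212
```

Call:
{"api": "send_rows", "payload": {
  "plan": [
    [0, 0, 0, 0, 0.3],
    [0, 0, 0, 0, 0.55],
    [0, 0, 0, 0, 0.55],
    [0, -1.5, 0, 0, 0.55],
    [0, -3, 0, 0, 0.55],
    [0, -3, 0, 0, 0.55],
    [0, -3, 0, 0, 0.55],
    [0, -1.5, 0, 0, 0.55],
    [0, 0, 0, 0, 0.55]
  ]
}}

```text
clock: 27.42
tcp_pos: [0.5925, 0.0865, 0.1565]
orientation: [-1.56, -1.72, 0.924]
contact_force: [-0.4, -0.3, 0.1]
grip_width: 0.0471
```

```bash
python3 - <<'E'
from to import *
import pickle
f=r.grab_frame("wrist");pickle.dump(f,open('w11.pkl','wb'))
a=f["image"][:,:,::-1];cv2.imwrite('pics/w11.png',a)
f=r.grab_frame("side");cv2.imwrite("pics/b11.png",cv2.resize(f["image"][145:285,250:400,::-1],None,fx=4,fy=4,interpolation=cv2.INTER_CUBIC))
E
```

```text
[[-0.099, 0.552, -0.828], [0.995, 0.052, -0.084], [-0.003, -0.832, -0.555]] [0.5925 0.0865 0.1565] [ 0.34   0.381 -0.755  2.213  1.477  0.372  0.017] 0.0471 [-0.4 -0.3  0.1]
```

View pics/w11.png

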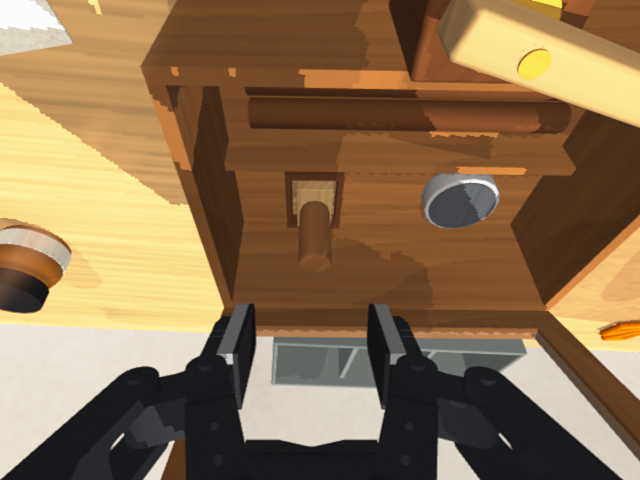

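View pics/b11.png

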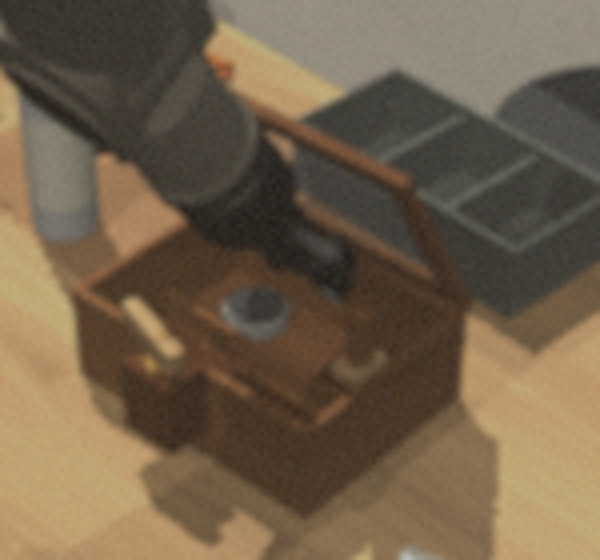

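```bash
cat > lat.py <<'E'
from h import *
import pickle,sys
f=pickle.load(open('w4.pkl','rb'));p=(.6061,.1464,.0875)
a=f["image"][55:130,480:640,::-1];k=5
big=cv2.resize(a,None,fx=k,fy=k,interpolation=cv2.INTER_CUBIC)
th=float(sys.argv[1])
def but(h):
    P=[(-.022,-.007),(.05,-.007),(.05,.007),(-.022,.007)]
    c,s=np.cos(th),np.sin(th);return [(-.11+c*x-s*y,s*x+c*y,h) for x,y in P]
for h,col in((.118,(0,255,0)),(.098,(255,0,0))):
    q=(proj(f,c2w(p,but(h)))-[480,55])*k+2
    cv2.polylines(big,[np.int32(q)],True,col,1)
q=(proj(f,c2w(p,(-.11,0,.118)))-[480,55])*k+2;cv2.circle(big,tuple(np.int32(q[0])),3,(0,0,255),-1)
cv2.imwrite('pics/lat%s.png'%sys.argv[1],big)
E
python3 lat.py 1.30
```

```text
(no output)
```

View pics/lat1.30.png

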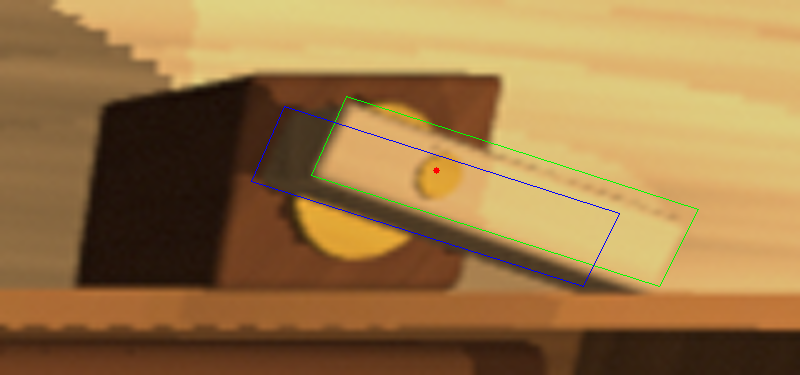

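```bash
export OMP_NUM_THREADS=1; cat > case.py <<'E'
from h import c2w
import numpy as np
CP=(.6061,.1464,.0875)
def cw(x,y,z): return c2w(CP,(x,y,z))[0]
def lidtcp(a,y,d=.16,press=0.0):
    P=np.array([.09-d*np.cos(a)+.009*np.sin(a),.085+d*np.sin(a)+.009*np.cos(a)])-press*np.array([np.sin(a),np.cos(a)])
    return cw(P[0]+.0014,y,P[1]+.0178)
E
timeout 200 python3 - <<'E'
from s3 import *
from case import *
def go(n,W,step=.04):
    global q
    q,m,L=leg(q,W,step=step);show(n+str(np.round(W,3)),q,m,L)
# nudge latch open: tip corner z .1
go('up',cw(-.05,-.04,.2));go('n0',cw(-.055,.042,.16));go('n1',cw(-.055,.042,.118));go('n2',cw(-.092,.042,.118));go('n3',cw(-.06,.042,.13))
go('l-2',cw(-.07,0,.33));go('l-1',cw(.055,-.055,.32));go('l0',cw(.055,-.055,.25))
for a in (1.08,.9,.7,.5,.3,.1,0): go('lid%.1f'%a,lidtcp(a,-.055))
go('up',cw(-.1,-.055,.17));go('u2',cw(-.15,.045,.17));go('t0',cw(-.15,.04,.125));go('t1',cw(-.11,.04,.125));go('t2',cw(-.075,.025,.125))
E
```

```text
[[-0.099, 0.55, -0.829], [0.995, 0.053, -0.084], [-0.002, -0.833, -0.553]] [0.5926 0.0864 0.155 ] [ 0.339  0.384 -0.754  2.212  1.478  0.372  0.016] 0.047 [0.1 0.5 0.8]
up[0.56  0.102 0.2  ] 2 0.0 [ 0.38  0.25 -0.83  2.24  1.19  0.37  0.22] [0.56  0.102 0.2  ] [33.56, 5.47, -0.0]
n0[0.548 0.183 0.16 ] 3 0.0 [ 0.13  0.36 -0.81  2.25  1.45  0.52 -0.19] [0.548 0.183 0.16 ] [33.56, 5.47, -0.0]
n1[0.548 0.183 0.118] 1 0.002 [ 0.09  0.45 -0.77  2.27  1.66  0.55 -0.38] [0.548 0.183 0.12 ] [33.56, 5.47, -0.0]
n2[0.511 0.18  0.118] 1 0.0 [ 0.08  0.41 -0.8   2.35  1.7   0.56 -0.48] [0.511 0.18  0.118] [33.56, 5.47, -0.0]
n3[0.543 0.183 0.13 ] 1 0.0 [ 0.09  0.41 -0.77  2.28  1.61  0.53 -0.35] [0.543 0.183 0.13 ] [33.56, 5.47, -0.0]
l-2[0.536 0.14  0.33 ] 6 0.0 [ 0.5  -0.01 -0.95  2.11  0.38  0.52  0.93] [0.536 0.14  0.33 ] [33.56, 5.47, -0.0]
l-1[0.666 0.096 0.32 ] 4 0.0 [ 0.47  0.27 -0.88  1.9   0.65  0.57  0.87] [0.666 0.096 0.32 ] [33.56, 5.47, -0.0]
l0[0.666 0.096 0.25 ] 2 0.0 [ 0.35  0.33 -0.75  1.99  0.86  0.46  0.66] [0.666 0.096 0.25 ] [33.56, 5.47, -0.0]
lid1.1[0.635 0.094 0.248] 1 0.0
[... 641 characters left out ...]
13 ] [33.57, 5.18, -0.0]
lid0.0[0.543 0.086 0.112] 1 0.0 [ 0.17  0.38 -0.59  2.36  1.92  0.36 -0.5 ] [0.543 0.086 0.112] [33.57, 5.18, -0.0]
up[0.511 0.083 0.17 ] 2 0.0 [ 0.08  0.17 -0.48  2.39  1.46  0.24 -0.1 ] [0.511 0.083 0.17 ] [33.57, 5.18, -0.0]
u2[0.453 0.178 0.17 ] 3 0.0 [-0.11  0.15 -0.64  2.43  1.37  0.43 -0.3 ] [0.453 0.178 0.17 ] [33.57, 5.18, -0.0]
t0[0.453 0.173 0.125] 2 0.0 [ 0.08  0.33 -0.88  2.43  1.57  0.6  -0.45] [0.453 0.173 0.125] [32.14, 1.8, -0.04]
t1[0.493 0.177 0.125] 1 0.0 [ 0.09  0.38 -0.84  2.35  1.56  0.59 -0.37] [0.493 0.177 0.125] [32.14, 1.8, -0.04]
t2[0.529 0.165 0.125] 1 0.0 [ 0.13  0.41 -0.81  2.3   1.56  0.56 -0.28] [0.529 0.165 0.125] [32.14, 1.8, -0.04]
```

Call:
{"api": "send_rows", "payload": {
  "plan": [
    [3.3, -0.8, 0.9, 0, 0],
    [3.3, -0.8, 0.9, 0, 0],
    [3.4, -0.8, 0.8, 0, 0],
    [0, 0, 0, 0, 0],
    [0, 1.7, 1.1, 0, 0],
    [0, 1.7, 1.1, 0, 0],
    [0, 0, 0, 0, 0],
    [0, 0, 0, 0, 0]
  ]
}}

```text
clock: 28.52
tcp_pos: [0.5488, 0.1824, 0.1199]
orientation: [-1.558, -1.718, 0.924]
contact_force: [-0.2, 0.7, -0.5]
grip_width: 0.0004
```

```bash
python3 - <<'E'
from to import *
from case import *
to(cw(-.055,.042,.12),'n1');to(cw(-.09,.042,.12),'n2')
f=r.grab_frame("wrist")
a=f["image"][:,:,::-1];cv2.imwrite('pics/w12.png',a)
f=r.grab_frame("side");cv2.imwrite("pics/b12.png",cv2.resize(f["image"][145:285,250:400,::-1],None,fx=4,fy=4,interpolation=cv2.INTER_CUBIC))
E
```

```text
[[-0.099, 0.55, -0.829], [0.995, 0.053, -0.083], [-0.002, -0.834, -0.552]] [0.5488 0.1824 0.1199] [ 0.128  0.462 -0.812  2.261  1.647  0.567 -0.352] 0.0004 [-0.2  0.7 -0.5]
n1 d cm [ 0.11 -0.06  0.08] 0.15
n2 d cm [ 0.15 -1.99  3.  ] 3.6
```

View pics/w12.png

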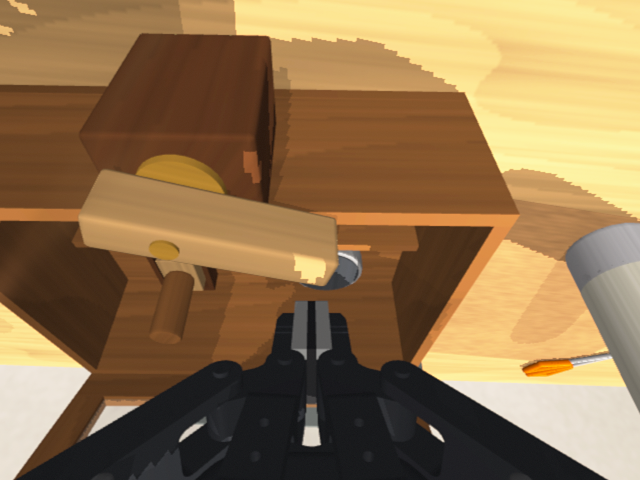

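View pics/b12.png

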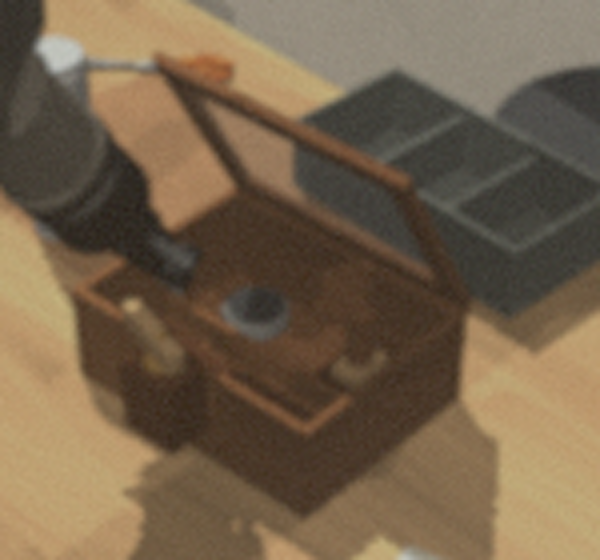

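Call:
{"api": "send_rows", "payload": {
  "plan": [
    [0, -0.6, 1, 0, 0],
    [0, -0.7, 1, 0, 0],
    [0, -0.7, 1, 0, 0],
    [0, 0, 0, 0, 0],
    [0, 0, 0, 0, 0]
  ]
}}

```text
clock: 29.25
tcp_pos: [0.5124, 0.179, 0.1199]
orientation: [-1.557, -1.719, 0.925]
contact_force: [-0.2, 0.1, -0.4]
grip_width: -0.0001
```

```bash
python3 - <<'E'
from to import *
from case import *
to(cw(-.09,.042,.12),'n2')
f=r.grab_frame("wrist")
a=f["image"][:,:,::-1];cv2.imwrite('pics/w13.png',a)
E
```

```text
[[-0.099, 0.55, -0.829], [0.995, 0.053, -0.084], [-0.002, -0.834, -0.552]] [0.5124 0.179  0.1199] [ 0.126  0.423 -0.843  2.334  1.674  0.575 -0.436] -0.0001 [-0.2  0.1 -0.4]
n2 d cm [ 0.14  0.02 -0.05] 0.15
```

View pics/w13.png

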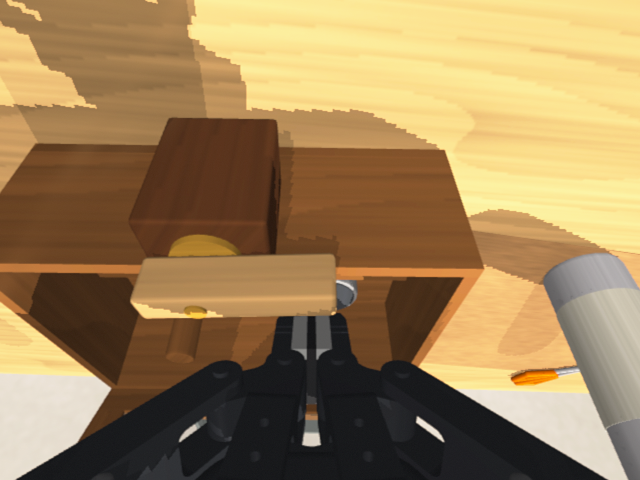

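Call:
{"api": "send_rows", "payload": {
  "plan": [
    [0, 1.1, -1.7, 0, 0],
    [-0.8, -3.5, -2.3, 0, 0],
    [-0.8, -3.5, -2.3, 0, 0],
    [-0.8, -3.5, -2.3, 0, 0],
    [-0.8, -3.5, -2.3, 0, 0],
    [-0.8, -3.5, -2.3, 0, 0],
    [-1.9, 2.6, -3.3, 0, 0],
    [-1.9, 2.6, -3.3, 0, 0],
    [-1.9, 2.6, -3.3, 0, 0],
    [0, 0, 0, 0, 0]
  ]
}}

```text
clock: 30.55
tcp_pos: [0.6687, 0.0945, 0.3152]
orientation: [-1.558, -1.712, 0.922]
contact_force: [-0.5, 0.3, -0.8]
grip_width: -0.0002
```

```bash
python3 - <<'E'
from to import *
from case import *
to(cw(.055,-.055,.25),'l0');print(cw(.055,-.055,.25))
f=r.grab_frame("wrist")
a=f["image"][:,:,::-1];cv2.imwrite('pics/w14.png',a)
E
```

```text
[[-0.094, 0.548, -0.831], [0.996, 0.052, -0.078], [0.0, -0.835, -0.55]] [0.6687 0.0945 0.3152] [ 0.513  0.301 -0.937  1.891  0.706  0.591  0.831] -0.0002 [-0.5  0.3 -0.8]
l0 d cm [0.22 5.29 3.82] 6.53
[0.66569595 0.09641677 0.25      ]
```

View pics/w14.png

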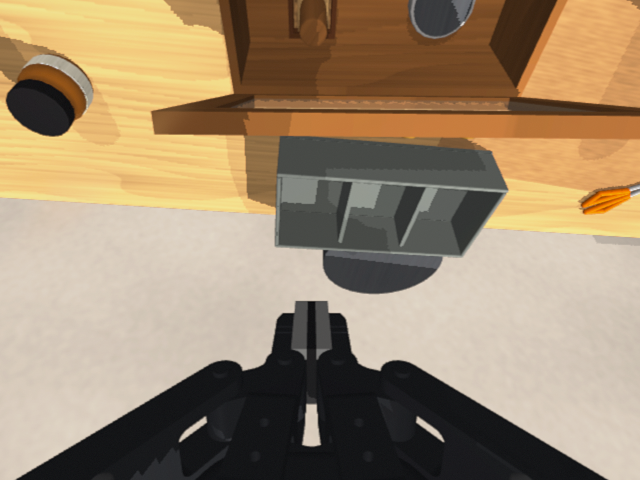

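Call:
{"api": "send_rows", "payload": {
  "plan": [
    [0.1, 2.6, 1.9, 0, 0],
    [0.1, 2.6, 1.9, 0, 0],
    [0, 0, 0, 0, 0]
  ]
}}

```text
clock: 30.98
tcp_pos: [0.6608, 0.0995, 0.2501]
orientation: [-1.554, -1.716, 0.93]
contact_force: [-0.0, -0.0, 0.6]
grip_width: -0.0001
```

```bash
python3 - <<'E'
from to import *
from case import *
L=[lidtcp(a,-.055,press=.003) for a in (1.08,.9,.7,.5,.3,.1,0)]
p=o['tcp_pos']
for w in L: print((M.T@(w-p)*100).round(2),w.round(3));p=w
f=r.grab_frame("scene");cv2.imwrite("pics/s15.png",cv2.resize(f["image"][180:380,220:440,::-1],None,fx=3,fy=3,interpolation=cv2.INTER_CUBIC))
E
```

```text
[[-0.101, 0.546, -0.832], [0.995, 0.053, -0.086], [-0.003, -0.836, -0.548]] [0.6608 0.0995 0.2501] [ 0.399  0.348 -0.826  1.979  0.893  0.49   0.636] -0.0001 [-0.  -0.   0.6]
[-0.31 -1.32  2.62] [0.632 0.093 0.247]
[ 0.04 -0.11  2.88] [0.608 0.091 0.232]
[0.04 0.49 3.16] [0.584 0.089 0.21 ]
[0.03 1.1  3.  ] [0.565 0.088 0.185]
[0.03 1.68 2.72] [0.551 0.086 0.156]
[0.02 2.19 2.33] [0.544 0.086 0.125]
[0.01 1.26 0.99] [0.543 0.086 0.109]
```

View pics/s15.png

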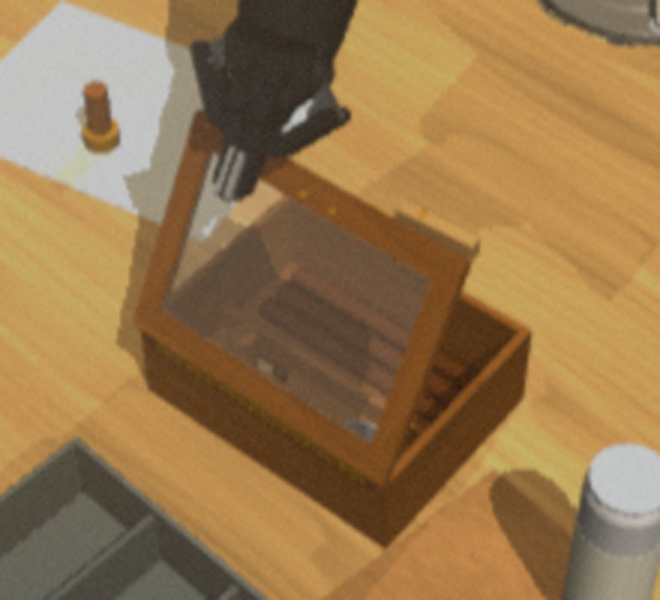

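Call:
{"api": "send_rows", "payload": {
  "plan": [
    [-0.1, -0.6, 1.3, 0, 0],
    [-0.1, -0.7, 1.3, 0, 0],
    [0, 0, 1.4, 0, 0],
    [0, -0.1, 1.4, 0, 0],
    [0, 0.2, 1.6, 0, 0],
    [0, 0.3, 1.6, 0, 0],
    [0, 0, 0, 0, 0]
  ]
}}

```text
clock: 31.9
tcp_pos: [0.5854, 0.0891, 0.2111]
orientation: [-1.556, -1.717, 0.928]
contact_force: [0.9, 0.1, 0.6]
grip_width: -0.0002
```

```bash
python3 - <<'E'
from to import *
from case import *
L=[lidtcp(a,-.055,press=.003) for a in (.7,.5,.3,.1,0)]
p=o['tcp_pos']
for w in L: print((M.T@(w-p)*100).round(2),w.round(3));p=w
f=r.grab_frame("scene");cv2.imwrite("pics/s16.png",cv2.resize(f["image"][180:380,220:440,::-1],None,fx=3,fy=3,interpolation=cv2.INTER_CUBIC))
E
```

```text
[[-0.099, 0.548, -0.831], [0.995, 0.052, -0.085], [-0.003, -0.835, -0.55]] [0.5854 0.0891 0.2111] [ 0.36   0.258 -0.761  2.18   1.04   0.357  0.42 ] -0.0002 [0.9 0.1 0.6]
[ 0.03 -0.03  0.16] [0.584 0.089 0.21 ]
[0.03 1.1  3.  ] [0.565 0.088 0.185]
[0.03 1.67 2.72] [0.551 0.086 0.156]
[0.02 2.18 2.34] [0.544 0.086 0.125]
[0.01 1.25 0.99] [0.543 0.086 0.109]
```

View pics/s16.png

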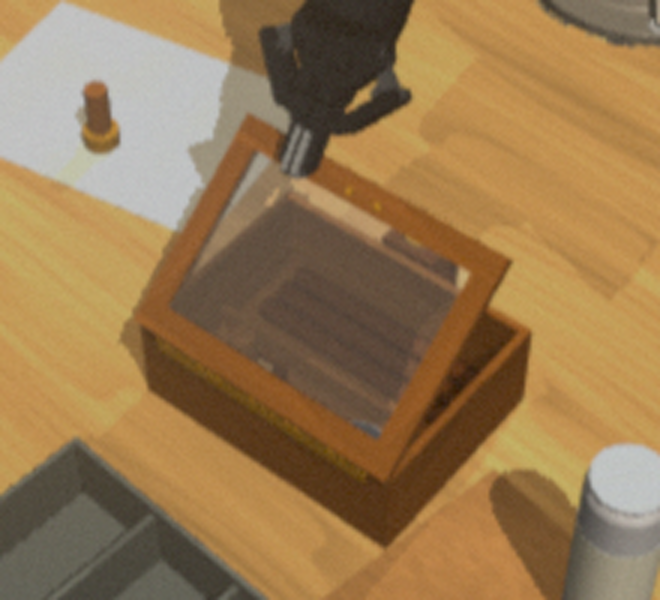

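Lid is following. Continue down.

Call:
{"api": "send_rows", "payload": {
  "plan": [
    [0, 0.5, 1.5, 0, 0],
    [0, 0.6, 1.5, 0, 0],
    [0, 0.8, 1.4, 0, 0],
    [0, 0.9, 1.3, 0, 0],
    [0, 1.1, 1.2, 0, 0],
    [0, 1.1, 1.2, 0, 0],
    [0, 0.6, 0.5, 0, 0],
    [0, 0.5, 0.4, 0, 0],
    [0, 0, 0, 0, 0]
  ]
}}

```text
clock: 33.08
tcp_pos: [0.5464, 0.0851, 0.1117]
orientation: [-1.558, -1.717, 0.924]
contact_force: [0.1, 0.8, -0.1]
grip_width: 0.0002
```

```bash
python3 - <<'E'
from to import *
from case import *
to(lidtcp(0,-.055,press=.0),'touch')
f=r.grab_frame("scene");cv2.imwrite("pics/s17.png",cv2.resize(f["image"][180:380,220:440,::-1],None,fx=3,fy=3,interpolation=cv2.INTER_CUBIC))
E
```

```text
[[-0.098, 0.549, -0.83], [0.995, 0.053, -0.083], [-0.002, -0.834, -0.552]] [0.5464 0.0851 0.1117] [ 0.252  0.403 -0.681  2.337  1.866  0.386 -0.418] 0.0002 [ 0.1  0.8 -0.1]
touch d cm [ 0.09 -0.22  0.31] 0.39
```

View pics/s17.png

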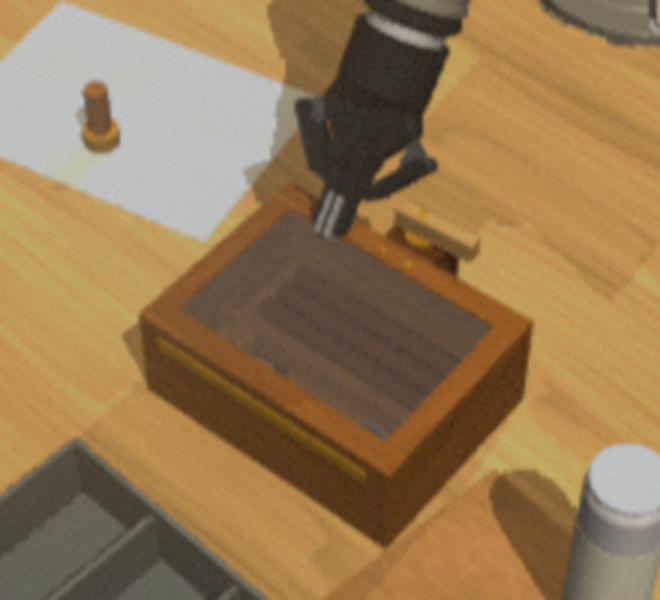

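Call:
{"api": "send_rows", "payload": {
  "plan": [
    [0, 0.25, 0.17, 0, 0],
    [0, 0.2, 0.1, 0, 0],
    [0, 0, 0, 0, 0]
  ]
}}

```text
clock: 33.5
tcp_pos: [0.5478, 0.0854, 0.1077]
orientation: [-1.56, -1.72, 0.923]
contact_force: [2.8, 0.6, 3.4]
grip_width: 0.0003
```

Call:
{"api": "send_rows", "payload": {
  "plan": [
    [0, 0.2, 0.15, 0, 0],
    [0, 0.1, 0.1, 0, 0],
    [0, 0, 0, 0, 0]
  ]
}}

```text
clock: 33.88
tcp_pos: [0.5481, 0.0855, 0.1066]
orientation: [-1.565, -1.724, 0.922]
contact_force: [-18.1, -5.6, 42.4]
grip_width: -0.0
```

Call:
{"api": "send_rows", "payload": {
  "plan": [
    [0, -0.5, -0.4, 0, 0],
    [0.1, -2.8, -0.6, 0, 0],
    [0.1, -2.8, -0.6, 0, 0],
    [0, 0, 0, 0, 0]
  ]
}}

```text
clock: 34.38
tcp_pos: [0.5254, 0.0854, 0.1639]
orientation: [-1.56, -1.72, 0.923]
contact_force: [0.3, 0.9, 0.2]
grip_width: 0.0
```

```bash
export OMP_NUM_THREADS=1; python3 - <<'E'
from s3 import *
from case import *
import pickle
L=[cw(-.155,.048,.17),cw(-.155,.048,.119)]+[cw(x,y,.119) for x,y in ((-.1338,.048),(-.1188,.0478),(-.1039,.0416),(-.0927,.03),(-.0868,.015))]
p=o['tcp_pos']
for w in L: print((M.T@(w-p)*100).round(2),w.round(3));p=w
for w in L: q,m,Ld=leg(q,w,step=.03);show(str(w.round(3)),q,m,Ld)
f=r.grab_frame("wrist");cv2.imwrite('pics/w18.png',f["image"][:,:,::-1]);pickle.dump(f,open('w18.pkl','wb'))
f=r.grab_frame("side");cv2.imwrite("pics/b18.png",cv2.resize(f["image"][145:285,250:400,::-1],None,fx=4,fy=4,interpolation=cv2.INTER_CUBIC))
E
```

```text
[[-0.099, 0.552, -0.828], [0.995, 0.053, -0.083], [-0.002, -0.832, -0.554]] [0.5254 0.0854 0.1639] [ 0.197  0.228 -0.612  2.353  1.504  0.279 -0.113] 0.0 [0.3 0.9 0.2]
[10.25 -4.3   5.32] [0.447 0.181 0.17 ]
[0.01 4.24 2.83] [0.447 0.181 0.119]
[-0.02  1.18 -1.76] [0.469 0.183 0.119]
[-0.04  0.83 -1.25] [0.484 0.184 0.119]
[-0.64  0.82 -1.23] [0.499 0.179 0.119]
[-1.17  0.62 -0.92] [0.511 0.168 0.119]
[-1.51  0.32 -0.47] [0.518 0.154 0.119]
[0.447 0.181 0.17 ] 5 0.0 [ 0.    0.17 -0.78  2.43  1.39  0.46 -0.32] [0.447 0.181 0.17 ] [33.67, 5.45, -0.0]
[0.447 0.181 0.119] 3 0.0 [ 0.34  0.54 -1.26  2.43  1.63  0.85 -0.44] [0.447 0.181 0.119] [32.37, 3.26, -0.03]
[0.469 0.183 0.119] 1 0.0 [ 0.35  0.56 -1.23  2.39  1.63  0.84 -0.4 ] [0.469 0.183 0.119] [32.37, 3.26, -0.03]
[0.484 0.184 0.119] 1 0.0 [ 0.35  0.57 -1.21  2.36  1.63  0.84 -0.37] [0.484 0.184 0.119] [32.37, 3.26, -0.03]
[0.499 0.179 0.119] 1 0.0 [ 0.37  0.58 -1.2   2.34  1.64  0.82 -0.33] [0.499 0.179 0.119] [32.37, 3.26, -0.03]
[0.511 0.168 0.119] 1 0.0 [ 0.4   0.59 -1.19  2.33  1.64  0.8  -0.29] [0.511 0.168 0.119] [32.37, 3.26, -0.03]
[0.518 0.154 0.119] 1 0.0 [ 0.43  0.58 -1.18  2.32  1.65  0.78 -0.27] [0.518 0.154 0.119] [32.37, 3.26, -0.03]
```

View pics/w18.png

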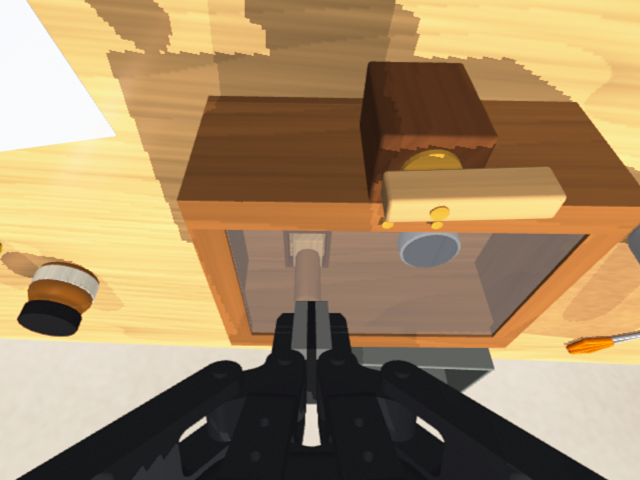

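View pics/b18.png

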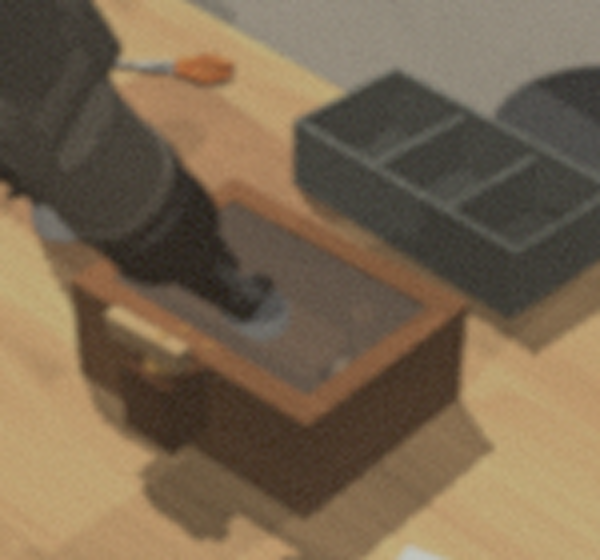

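Call:
{"api": "send_rows", "payload": {
  "plan": [
    [3.4, -1.4, 1.8, 0, 0],
    [3.4, -1.4, 1.8, 0, 0],
    [3.4, -1.4, 1.7, 0, 0],
    [0, 0, 0, 0, 0],
    [0, 1.4, 1, 0, 0],
    [0, 1.4, 0.9, 0, 0],
    [0, 1.4, 0.9, 0, 0],
    [0, 0, 0, 0, 0]
  ]
}}

```text
clock: 35.48
tcp_pos: [0.4436, 0.1794, 0.1099]
orientation: [-1.542, -1.703, 0.949]
contact_force: [0.0, 0.2, -0.3]
grip_width: 0.0
```

```bash
export OMP_NUM_THREADS=1; python3 - <<'E'
from to import *
from case import *
import pickle
L=[cw(-.155,.048,.119)]+[cw(x,y,.119) for x,y in ((-.1338,.048),(-.1188,.0478),(-.1039,.0416),(-.0927,.03),(-.0868,.015))]
p=o['tcp_pos']
for w in L: print((M.T@(w-p)*100).round(2),w.round(3));p=w
f=r.grab_frame("wrist");cv2.imwrite('pics/w19.png',f["image"][:,:,::-1])
f=r.grab_frame("scene");cv2.imwrite("pics/s19.png",cv2.resize(f["image"][180:380,260:500,::-1],None,fx=3,fy=3,interpolation=cv2.INTER_CUBIC))
E
```

```text
[[-0.103, 0.529, -0.842], [0.995, 0.049, -0.09], [-0.006, -0.847, -0.531]] [0.4436 0.1794 0.1099] [ 0.364  0.565 -1.262  2.436  1.664  0.845 -0.475] 0.0 [ 0.   0.2 -0.3]
[ 0.08 -0.55 -0.82] [0.447 0.181 0.119]
[-0.03  1.13 -1.8 ] [0.469 0.183 0.119]
[-0.04  0.8  -1.27] [0.484 0.184 0.119]
[-0.64  0.79 -1.25] [0.499 0.179 0.119]
[-1.18  0.59 -0.93] [0.511 0.168 0.119]
[-1.51  0.31 -0.48] [0.518 0.154 0.119]
```

View pics/w19.png

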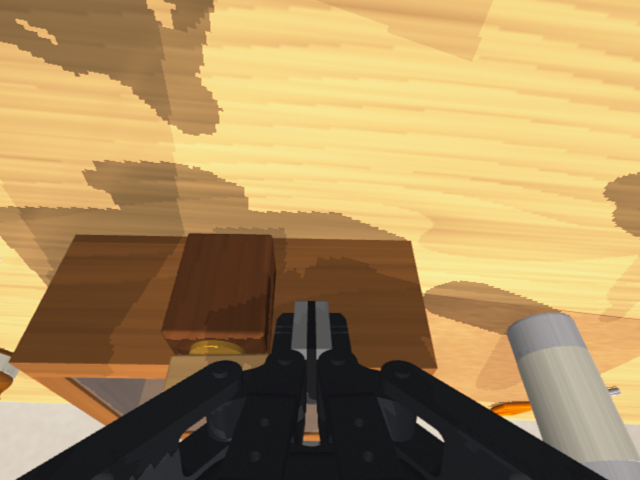

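View pics/s19.png

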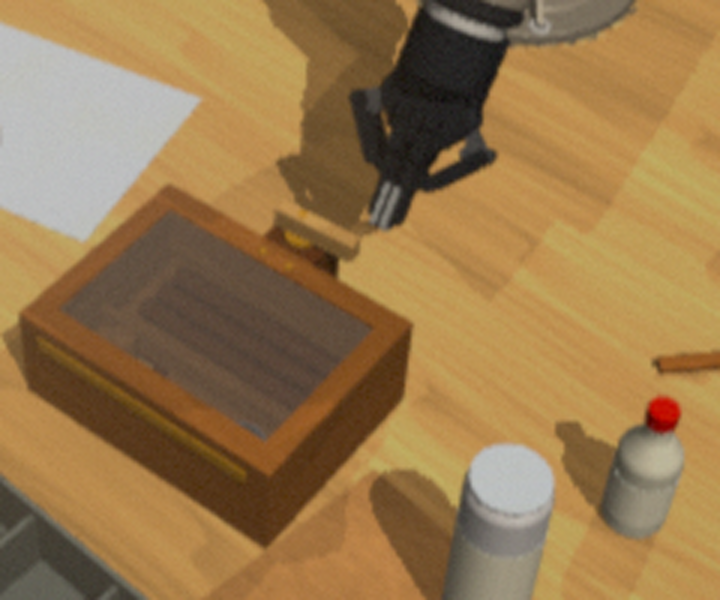

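Call:
{"api": "send_rows", "payload": {
  "plan": [
    [-0.4, -0.6, -0.8, 0, 0],
    [0, 0, 0, 0, 0],
    [0, 0.6, -0.9, 0, 0],
    [0, 0.6, -0.9, 0, 0],
    [0, 0.4, -0.6, 0, 0],
    [0, 0.4, -0.6, 0, 0],
    [0, 0, 0, 0, 0]
  ]
}}

```text
clock: 36.45
tcp_pos: [0.4857, 0.1797, 0.1238]
orientation: [-1.555, -1.713, 0.949]
contact_force: [0.1, 0.5, -0.9]
grip_width: 0.0004
```

```bash
cat > ll.py <<'E'
from to import *
from case import *
import sys
L=[cw(x,y,.119) for x,y in ((-.1188,.0438),(-.1039,.0416),(-.0927,.03),(-.0868,.015))]
p=o['tcp_pos']
d=p[:2]-np.array(CP[:2]);c,s=np.cos(CP[2]),np.sin(CP[2]);print('tcp in case',(c*d[0]+s*d[1]).round(4),(-s*d[0]+c*d[1]).round(4))
for w in L: print((M.T@(w-p)*100).round(2));p=w
f=r.grab_frame("wrist");cv2.imwrite('pics/w%s.png'%sys.argv[1],f["image"][:,:,::-1])
f=r.grab_frame("scene");cv2.imwrite("pics/s%s.png"%sys.argv[1],cv2.resize(f["image"][180:330,260:460,::-1],None,fx=4,fy=4,interpolation=cv2.INTER_CUBIC))
E
python3 ll.py 20
```

```text
[[-0.105, 0.541, -0.835], [0.994, 0.044, -0.097], [-0.016, -0.84, -0.542]] [0.4857 0.1797 0.1238] [ 0.387  0.563 -1.228  2.358  1.637  0.815 -0.359] 0.0004 [ 0.1  0.5 -0.9]
tcp in case -0.1171 0.0437
[0.02 0.31 0.41]
[-0.25  0.81 -1.25]
[-1.18  0.61 -0.91]
[-1.51  0.33 -0.46]
```

View pics/s20.png

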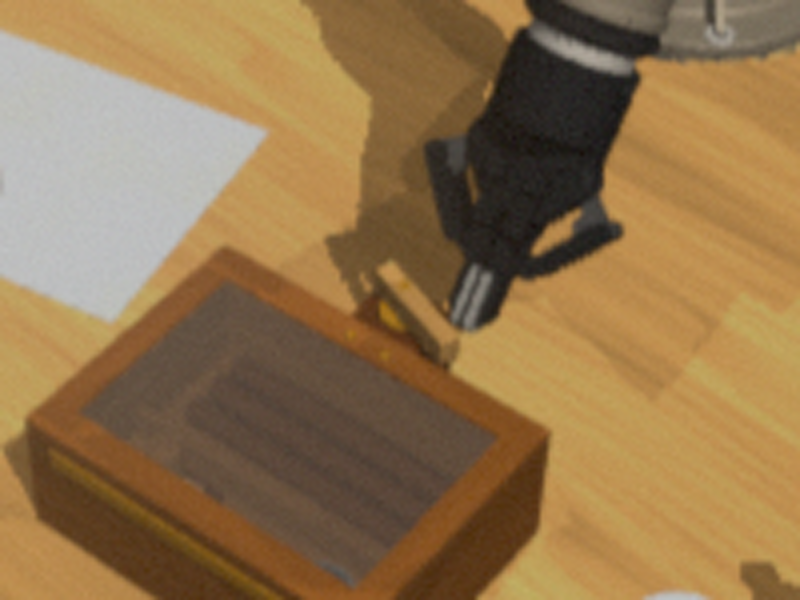

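View pics/w20.png

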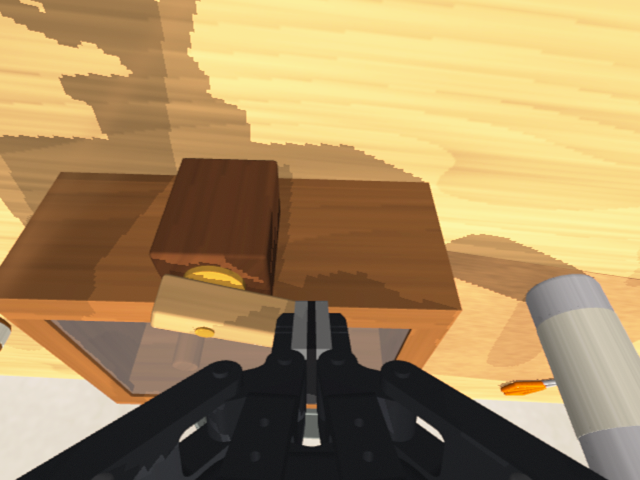

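Call:
{"api": "send_rows", "payload": {
  "plan": [
    [0, 0.3, 0.4, 0, 0],
    [-0.1, 0.4, -0.7, 0, 0],
    [-0.3, 0.4, -0.6, 0, 0],
    [-0.5, 0.4, -0.5, 0, 0],
    [-0.6, 0.3, -0.5, 0, 0],
    [0, 0, 0, 0, 0]
  ]
}}

```text
clock: 37.3
tcp_pos: [0.5133, 0.1667, 0.1197]
orientation: [-1.557, -1.713, 0.949]
contact_force: [0.4, 0.2, 0.3]
grip_width: -0.0002
```

```bash
python3 ll.py 21
```

```text
[[-0.104, 0.542, -0.834], [0.994, 0.042, -0.096], [-0.017, -0.839, -0.543]] [0.5133 0.1667 0.1197] [ 0.416  0.59  -1.193  2.322  1.663  0.792 -0.304] -0.0002 [0.4 0.2 0.3]
tcp in case -0.0907 0.0283
[ 1.59 -1.48  2.36]
[-0.24  0.81 -1.25]
[-1.18  0.61 -0.91]
[-1.51  0.33 -0.46]
```

View pics/s21.png

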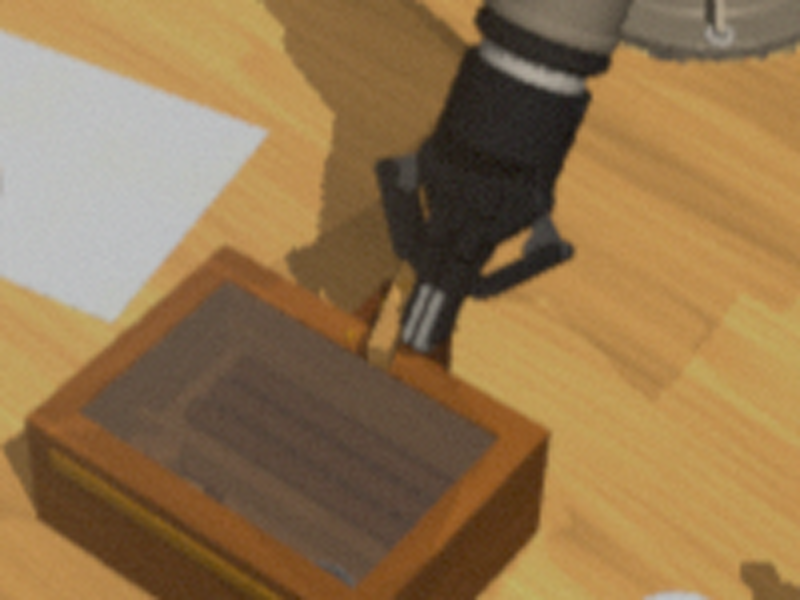

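View pics/w21.png

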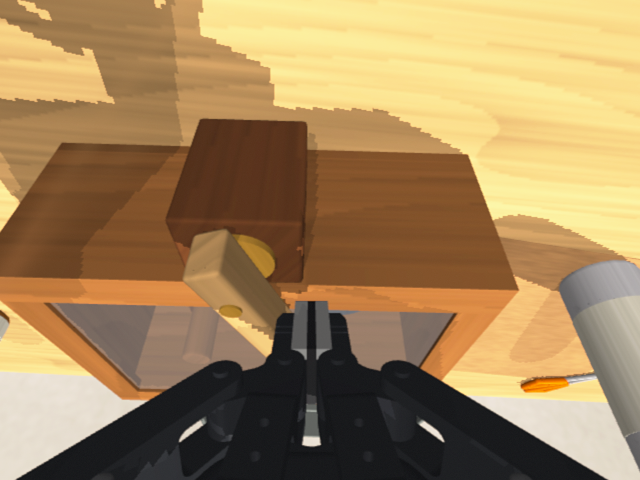

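Call:
{"api": "send_rows", "payload": {
  "plan": [
    [-0.4, 0.1, -0.2, 0, 0],
    [-0.4, 0.1, -0.2, 0, 0],
    [0, 0, 0, 0, 0]
  ]
}}

```text
clock: 37.78
tcp_pos: [0.5178, 0.1597, 0.1201]
orientation: [-1.556, -1.714, 0.95]
contact_force: [-0.2, 1.3, 0.2]
grip_width: -0.0003
```

```bash
python3 ll.py 22 | sed -n 1,2p
```

```text
[[-0.105, 0.541, -0.834], [0.994, 0.043, -0.098], [-0.017, -0.84, -0.543]] [0.5178 0.1597 0.1201] [ 0.436  0.588 -1.189  2.318  1.665  0.776 -0.284] -0.0003 [-0.2  1.3  0.2]
tcp in case -0.0868 0.021
```

View pics/s22.png

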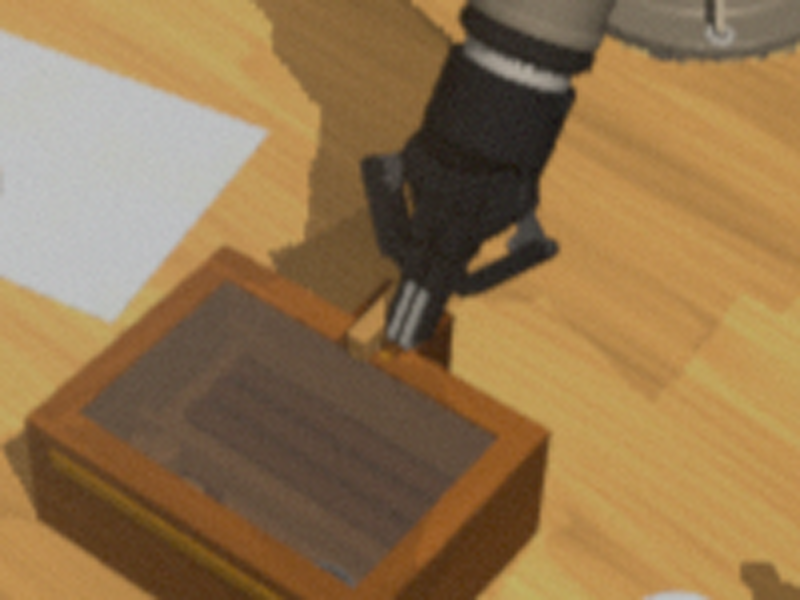

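View pics/w22.png

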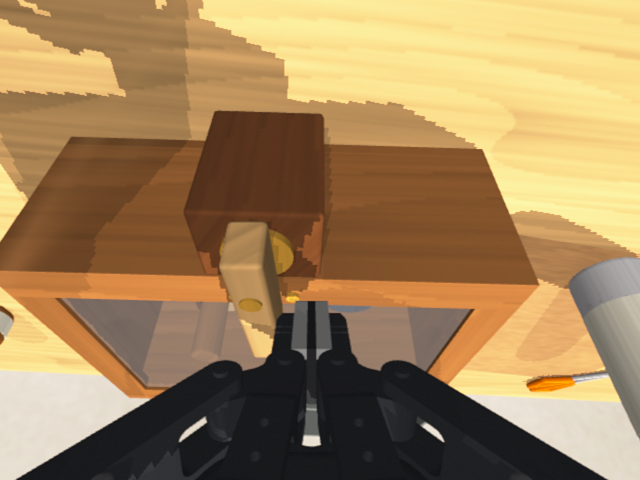

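```bash
cat > lat2.py <<'E'
from h import *
from case import CP
import pickle,sys
def ov(f,ths,name,crop=(150,180,170,200),k=3.5,p=CP):
    x0,y0,w,h=crop
    big=cv2.resize(f["image"][y0:y0+h,x0:x0+w,::-1],None,fx=k,fy=k,interpolation=cv2.INTER_CUBIC)
    for th,col in zip(ths,((0,255,0),(255,0,0),(0,0,255))):
        P=[(-.022,-.007),(.05,-.007),(.05,.007),(-.022,.007)]
        c,s=np.cos(th),np.sin(th)
        q=(proj(f,c2w(p,[(-.11+c*x-s*y,s*x+c*y,.118) for x,y in P]))-[x0,y0])*k+k/2
        cv2.polylines(big,[np.int32(q)],True,col,1)
    cv2.imwrite(name,big)
if __name__=='__main__':
    f=r.grab_frame("wrist");pickle.dump(f,open('wl.pkl','wb'))
    ov(f,(0,.1,.2),'pics/'+sys.argv[1])
E
python3 lat2.py lo1.png
```

```text
(no output)
```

View pics/lo1.png

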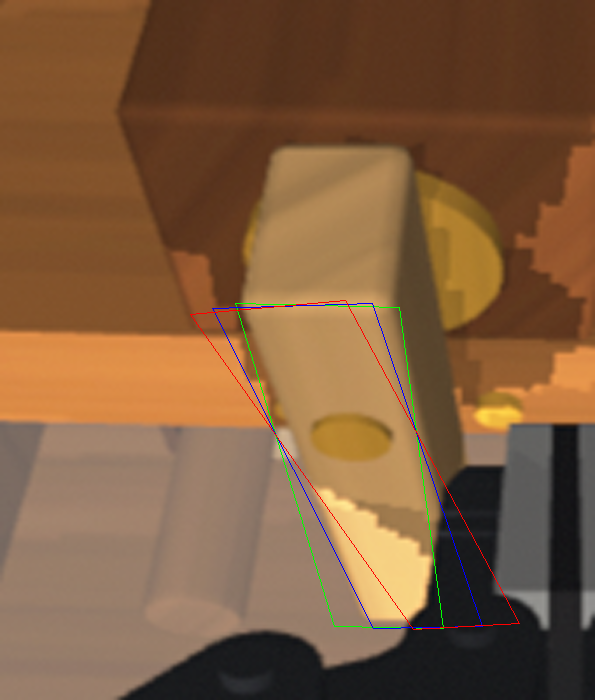

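Call:
{"api": "send_rows", "payload": {
  "plan": [
    [-0.15, 0, 0, 0, 0],
    [0, 0, 0, 0, 0],
    [0, 0, 0, 0, 0]
  ]
}}

```text
clock: 38.3
tcp_pos: [0.518, 0.159, 0.1204]
orientation: [-1.555, -1.715, 0.95]
contact_force: [0.7, 3.4, -2.1]
grip_width: -0.0
```

```bash
python3 lat2.py lo2.png
```

View pics/lo2.png

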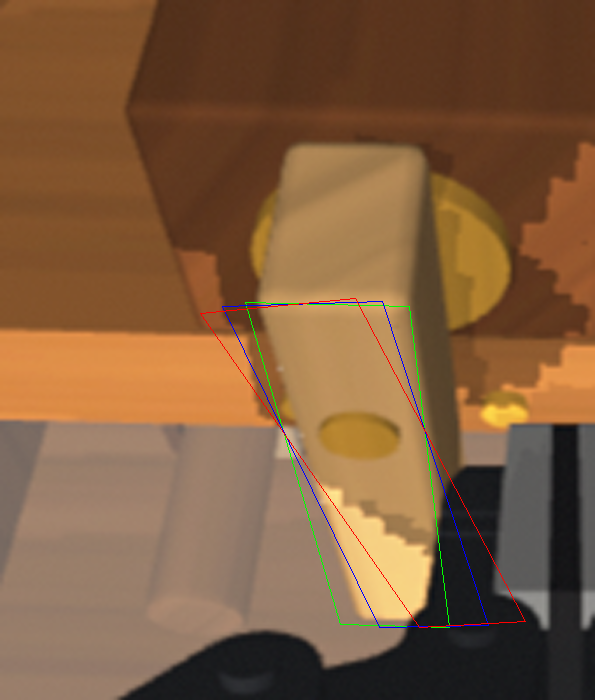

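Call:
{"api": "send_rows", "payload": {
  "plan": [
    [1, 0, 0, 0, 0],
    [1.5, -0.5, 0, 0, 0],
    [0, -2.5, -1, 0, 0],
    [0, -3.5, -1.5, 0, 0],
    [-1, -4, -2, 0, 0],
    [-2, -4, -2, 0, 0],
    [-2, -2, -1, 0, 0],
    [0, 0, 0, 0, 0]
  ]
}}

```text
clock: 39.35
tcp_pos: [0.4897, 0.1429, 0.2725]
orientation: [-1.55, -1.692, 0.973]
contact_force: [0.6, -0.1, 0.1]
grip_width: -0.0
```

```bash
python3 - <<'E'
from to import *
from lat2 import ov
import pickle
f=r.grab_frame("wrist");pickle.dump(f,open('w30.pkl','wb'));cv2.imwrite('pics/w30.png',f["image"][:,:,::-1])
f=r.grab_frame("scene");cv2.imwrite("pics/s30.png",f["image"][:,:,::-1]);cv2.imwrite("pics/s30z.png",cv2.resize(f["image"][210:300,310:410,::-1],None,fx=6,fy=6,interpolation=cv2.INTER_CUBIC));pickle.dump(f,open('s30.pkl','wb'))
f=r.grab_frame("side");cv2.imwrite("pics/b30.png",f["image"][:,:,::-1])
E
```

```text
[[-0.102, 0.522, -0.847], [0.994, 0.032, -0.1], [-0.025, -0.852, -0.523]] [0.4897 0.1429 0.2725] [ 0.871  0.046 -1.397  2.218  0.621  0.488  0.675] -0.0 [ 0.6 -0.1  0.1]
```

View pics/w30.png

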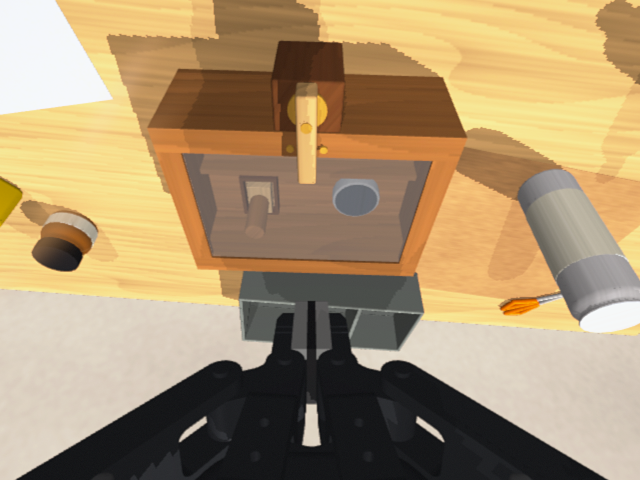

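View pics/s30z.png

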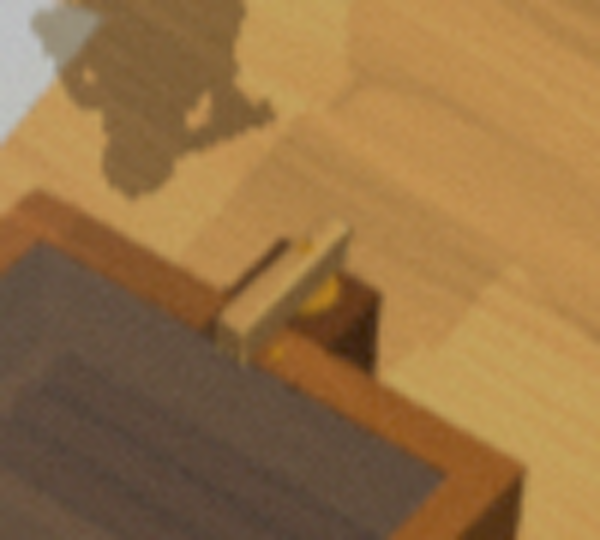

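View pics/s30.png

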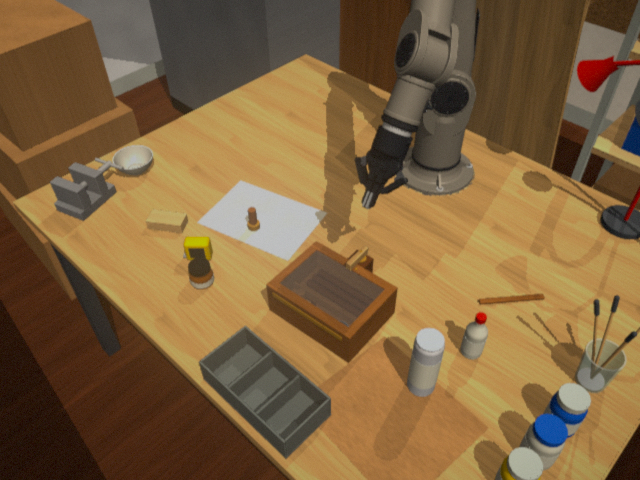

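View pics/b30.png

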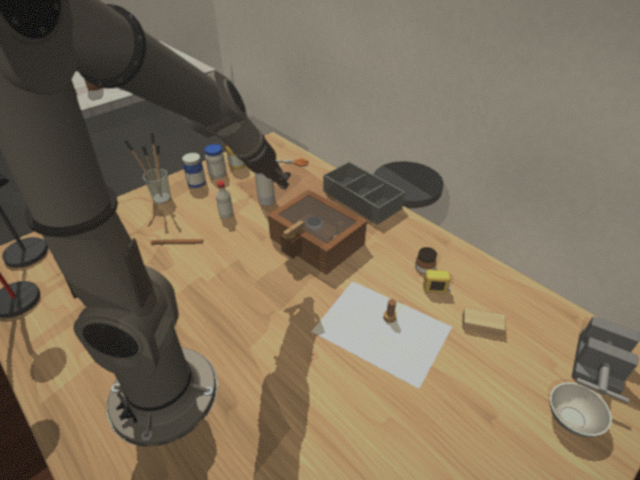

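```bash
python3 - <<'E'
from lat2 import *
f=pickle.load(open('w30.pkl','rb'))
ov(f,(0,),'pics/lo3.png',crop=(260,70,100,130),k=4.5)
a=f["image"][70:200,260:360,::-1];cv2.imwrite('pics/lo3r.png',cv2.resize(a,None,fx=4.5,fy=4.5,interpolation=cv2.INTER_CUBIC))
# lid plane check: predicted front lid edge corners
for a in (0,.03,.06): print(a,proj(f,c2w(CP,[lidpt(a,.18,-.12,.009),lidpt(a,.18,.12,.009),lidpt(a,.18,-.12,0)])).round(1).tolist())
print(proj(f,c2w(CP,[(-.09,-.12,.085),(-.09,.12,.085)])).round(1).tolist())
E
```

```text
0 [[145.3, 127.4], [467.3, 136.3], [148.9, 120.6]]
0.03 [[143.2, 132.0], [468.9, 141.0], [146.8, 124.7]]
0.06 [[141.2, 136.9], [470.4, 146.0], [144.7, 129.1]]
[[148.9, 120.6], [464.4, 129.3]]
```

View pics/lo3.png

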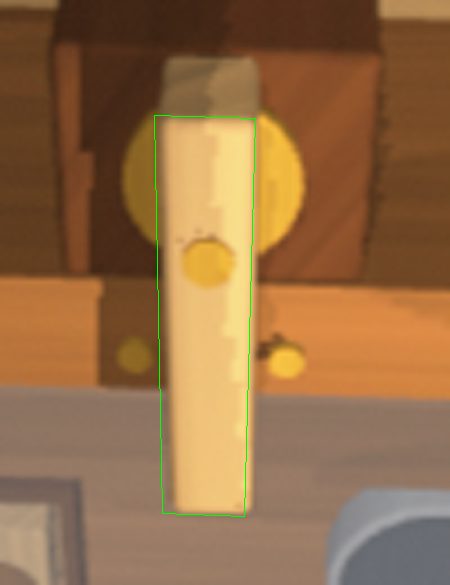

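```bash
python3 - <<'E'
from lat2 import *
f=pickle.load(open('w30.pkl','rb'))
a=f["image"][60:160,140:260,::-1];big=cv2.resize(a,None,fx=6,fy=6,interpolation=cv2.INTER_CUBIC)
for an,col in ((0,(0,255,0)),(.04,(0,0,255))):
    q=(proj(f,c2w(CP,[lidpt(an,.18,-.12,.009),lidpt(an,.18,.12,.009)]))-[140,60])*6+3;cv2.polylines(big,[np.int32(q)],False,col,1)
cv2.imwrite('pics/lidz.png',big)
b=cv2.imread('pics/b30.png');cv2.imwrite('pics/b30z.png',cv2.resize(b[180:285,255:385],None,fx=5.5,fy=5.5,interpolation=cv2.INTER_CUBIC))
E
```

```text
(no output)
```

View pics/lidz.png

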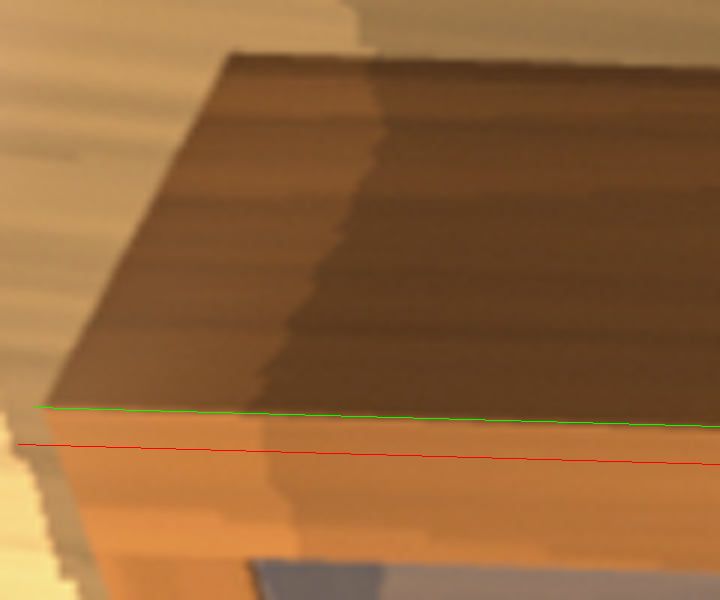

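View pics/b30z.png

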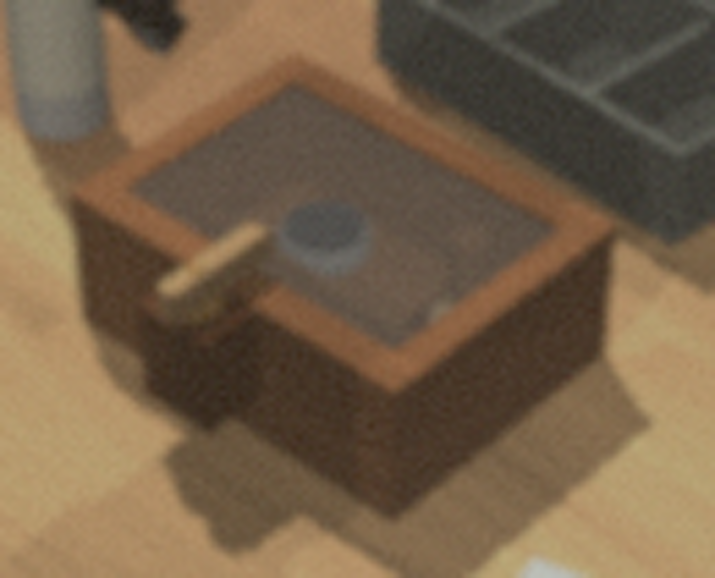

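```bash
python3 -c "
from bench import r
print(r.hand_in(), r.get_obs()['clock'])"
```

```text
the job is handed in; nothing more can be done
the job is handed in; nothing more can be done
```

The stamp is upright and fully down in its cell, the lid is shut, and the button's tongue points straight back between the two studs. I handed the job in at about 39.5 s of the 67 s allowed.

**What I did**
- I picked up the stamp with the tool vertical, turned it to the case's yaw and set it back on the bench. The rows cannot tilt the tool, so I pushed it against the reach limit until it leaned about 33°, then re-gripped the stamp and placed it from the front.
- Before closing the lid I turned the button a little further open, to about 1.57 rad. At about 1.28 rad its tip overlapped the lid's path. I turned it over only after the lid was down.

**Last checks**
- **Stamp:** it met the cell floor with about 20 N and stands upright in the cell, seen through the pane.
- **Lid:** its front edge matches the shut model at angle 0 to within about a pixel.
- **Button:** about 0.01 rad from straight back, in line with the middle of the two studs.
- **Bystanders:** in the final pictures, everything else looks to be where it was.
- **Robot:** the arm was clear of everything at hand-in.

**Concern:** on the final push to shut the lid, the wrist reading went to about 42 N up and 18 N sideways. Only the fingertips were touching the lid. That is well under the 120 N wrist limit, but it is over the 40 N figure if that limit also counts fingertips. I backed off at once.

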